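# Lock up the forme in the chase with the quoin key

## Task

The engraved block in the iron chase is still loose: fetch the T-handled quoin key off the notched tool rest, stand it in the socket of the quoin on the robot's side of the block, and turn it clockwise as far as it goes so that the block is locked. Then take the key out and stand it, tip down, in the empty tool pot. Go gently round the engraved face - neither key nor hand may press on it - and do not disturb the other things on the bench.

Things in the scene. Friction and masses are not known exactly. Their poses are not given: they have to be found in the camera images.
- key_grip (a point): The quoin key: all-steel T-handled key, 158 mm long, 0.24 kg. This point is on the axis of its 12 mm square shank, 70 mm from the tip. Own x runs along the shank to the tip, y along the crossbar; the shank's flats face own y and z. At the start it lies level on the rest, own z up and x along the rest's x, this point 55 mm above the table, between the rails, free all round.
- key_tip (a point): Centre of the end face of the key's tip, 70 mm from key_grip along own x. The last 14 mm is the drive that enters the socket: 12 mm square, the last 4 mm stepped down to 9 mm. Just above it (50 to 56 mm from key_grip) is a round collar, 24 mm in diameter, that comes to rest on the socket's rim.
- key_bar (a point): Centre of the key's crossbar, 80 mm from key_grip away from the tip; own y along the bar. The bar is 16 mm square and 104 mm long over its two 20 mm ball ends. With the key standing in the quoin socket its centre is 169 mm above the table.
- key: The key as a whole, with the same origin and axes as key_grip.
- rest: Fixed dark wooden tool rest, 130 x 250 mm, 58 mm high: base board 12 mm thick, two rails 12 mm thick along own y at x = +40 and -52 mm, with three pairs of 20 mm wide notches 80 mm apart. Origin under its centre, own x along the tools on it, towards their tips. The key lies in one pair of notches, pallet and stamp in the others.
- chase: Fixed marble slab 200 x 280 x 15 mm with an iron frame, the chase (170 x 250 mm, top 33 mm above the table). Origin under its centre, own x away from the robot. In it: wooden furniture 30 mm high, the engraved block in the middle, the loose quoin between block and frame on the robot's side (-x), a second quoin at the -y end, already tight, to be left alone.
- socket (a point): Centre of the mouth of the loose quoin's square socket, 33 mm above the table, in the top of its 25 mm square dark turning piece, 49 mm from the chase's centre towards the robot. Hole 14.5 mm square, 16 mm deep, 2 mm lead-in; own x and y are square to its sides and turn with it, z up. The key fits any of four ways round and stands by itself, collar on the rim.
- quoin (a joint): How far the loose quoin is turned, rad: grows clockwise seen from above, starts 0 to 0.5, stops at 2.3 (tight). It resists with about 0.2 N m and stays where it is left. Turning moves the block and its furniture 3 mm away from the robot, closing the gap at the far side of the frame. The key has about 0.2 rad of play in the socket either way.
- block: The printing block in the chase, 62 x 96 mm, with an engraved copper face on top, 39 mm above the table; soft, not to be pressed on. Origin under its centre, on the slab, 15 mm above the table.
- pot: Fixed grey round tool pot, empty, 84 mm across the outside of the mouth and 76 mm inside, 90 mm high; origin under its centre on the table, inner floor about 5 mm up.
- pallet_mid (a point): Bystander on the rest: brass finishing pallet 250 mm long, 14 mm round shank, pale wooden handle 26 mm thick, 46 mm wide flat head at the other end; a point on its shank.
- stamp_mid (a point): Bystander on the rest: brass hand stamp like the pallet, but with a dark handle and a round 26 mm head.
- bottle: Bystander: brown glass bottle 54 mm in diameter, 160 mm tall; origin under its centre.
- ink_tin: Bystander: flat tin 84 mm in diameter, 45 mm high; origin under its centre.
- planer: Bystander: wooden planer block 90 x 160 x 43 mm; origin under its centre.
- mallet: Bystander: wooden mallet lying down, head 64 mm in diameter and 95 mm long, origin under the head's centre, handle reaching 190 mm towards own -x.
- sticks: Bystander: two sticks of wooden furniture, 50 x 150 x 30 mm together; origin under the centre.
- book: Bystander: closed bound book 150 x 210 x 36 mm; origin under its centre.
Mind the look-alikes: they are no part of the job. Of the things shaped like the key, the bare steel one is meant.

How it is judged:
By the outcome, as a careful person would: the job done as asked, in the order asked, and still so for the second after the job is handed in, with the robot touching nothing.
It also fails if it takes over 72 s, if anything falls off the work surface, if the arm or the gripper's body presses on something with over 40 N, if the wrist force passes 120 N, or if a joint passes its speed limit or range.

## Robot

A 6-joint arm with a two-finger parallel gripper is mounted at the origin on the work surface. World frame = base frame: x ahead of the robot, y to its left, z up, the work surface at z = 0. Lengths are in m, angles in rad, forces in N, time in s.
With the tool pointing down it reaches from about 0.375 to 0.825 m from the base axis. Payload 5.5 kg.
Tool frame: the origin (TCP) lies between the finger pads; the fingertips stand 25 mm ahead of it and the grasp point (between the pads) lies 6 mm ahead of it; z points along the fingers, y is the line along which they close (so a half turn about z gives the same grasp; the last joint's range is limited). The gripper opens to 85 mm and grips with 20 to 120 N. Pads are 22 mm wide; open, the fingers measure 114 mm over their backs; the gripper's body (76 mm by 85 mm) begins 54 mm behind the grasp point. The pads swing forward as they close: fully open they stand 13 mm farther back than shut.
Start: joints at [1.254, 0.314, -0.047, 1.21, 0, 1.571], TCP at [0.187, 0.57, 0.256] pointing down, gripper open.
Joint ranges: [-2.67, 2.67], [-0.69, 1.73], [-1.03, 1.25], [-2.08, 2.16], [-1.42, 1.45], [-3.14, 3.14]. Speed limits (rad/s): [2.39, 2.39, 3.01, 3.14, 3.14, 3.14].

## Interface

Orientations are given as a 3x3 rotation matrix whose columns are the frame's x, y, z axes.
In Python, from cell import robot, imaging, spotter gives the robot as it stands.
- The arm moves only by the tool play_rows, never from a script. Its argument "increments" is a list of rows, each a list of 4 numbers: the shift along the tool's x, y, z in m, then the turn about the tool's z in degrees. A call has 1 to 20 rows; each row is the pose to reach, as a shift and turn from the pose commanded when the call began, along the tool's axes at that moment; what a row does not reach only later rows make up. A row lasts 1/8 s, in which the tool goes at most 62.5 mm and 10.7 degrees, less where a joint would pass 70% of its speed; a pose out of reach is approached as far as the arm can. A call with a gripper value outside its range is refused whole. "grip" is the opening, from 0 (shut) to 1 (fully open), set as the call begins (left out, the last holds). The fingers move at their own pace and stop on an object; "newtons" is the grip in N (left out, the last holds). Time passes only in rows, so rows that repeat a pose let the fingers close. It gives the time, the measured TCP pose, the force, the opening and the grip force at its end, in the units of the state.
- robot.state(): the state, without advancing time (a new reading comes with each control period).
- imaging.read_camera(name): name is "side" or "top" or "wrist"; returns a dict with "image" (420x560x3 uint8, red, green, blue), "K" (3x3 intrinsics, pixels), "rvec" (rotation vector, rad) and "tvec" (3), from world to camera coordinates, as OpenCV has them; the wrist camera has in their place "mount" (4x4, takes a point from camera to tool coordinates, whose origin is the TCP and whose axes are the flange's). Camera axes: x right, y down, z forward; pixel columns grow to the right and rows downward; lengths in m; the calibration is good to about 2 mm. A picture is of the moment at which its call begins: read the wrist's pose just before it. There is no depth.
- robot.job_done(): hands the job in; it is judged then, once.
Trained networks look in the newest picture that a camera, given by its name, has taken for a name from the list of things; names that differ only in an ending like _2 or _b are one class to them, and where a whole thing is asked for, a point or a joint stands for the part that bears it (a point fixed in the world has none). Each returns a list of dicts, best first, with "confidence" (0 to 1); they miss things now and then, are a little off and sometimes report something else, mostly with a low value. They report only what shows in the picture. A call takes as long as a camera call. They do not tell look-alikes from the thing itself.
- spotter.trace(camera, query): "region" (420x560 bool, what is visible of it) and "extent" ([left, top, width, height] in pixels, round what is visible of it).
The state is a dict: "time": time; "qpos": joint angles; "joint_vel": joint speeds; "effort": joint torques, N m; "position": TCP position; "ee_rot": TCP orientation; "force": force on the tool from outside, world axes, zero at the start; "moment": the same for the moment, N m; "width": finger opening in m; "gripper_force": force on a finger pad.
Only numpy, scipy, OpenCV 4.12 (cv2) and the standard library are available. Lean on these libraries where they do the work, as an engineer would, in place of code of your own. Each camera call takes 0.05 s, during which the arm holds its last target. There are 200 camera calls.

## Working session

There is one attempt and no reset: what is moved stays moved. The work goes in short steps, Python scripts to look and compute and a tool call to move; the robot and the scene stay as the last step left them, time stands still between calls to the robot, and variables do not carry over. Pictures are saved under pics/ and viewed, at most 10 in all, crops included, and the job is handed in when it is done.

Besides the shell and the picture viewer there is one more tool, called after "Call:" by a JSON object that holds its "fn" and its "kwargs", one argument or row to a line. play_rows: Moves the arm, as the interface text tells. Its arguments: {"type":"object","properties":{"increments":{"type":"array"},"grip":{"type":"number"},"newtons":{"type":"number"}},"required":["increments"]}

```bash
ls; mkdir -p pics; cat > h.py <<'E'
import numpy as np, cv2
from cell import robot, imaging, spotter
def shot(name):
    s=robot.state(); c=imaging.read_camera(name)
    K=np.array(c["K"],float)
    if name=="wrist":
        T=np.eye(4);T[:3,:3]=s["ee_rot"];T[:3,3]=s["position"]
        M=T@np.array(c["mount"]); R=M[:3,:3].T; t=-R@M[:3,3]
    else:
        R=cv2.Rodrigues(np.array(c["rvec"],float))[0]; t=np.array(c["tvec"],float).ravel()
    return c["image"],K,R,t
def ray(K,R,t,uv,z):
    d=R.T@np.linalg.inv(K)@np.array([uv[0],uv[1],1.]); o=-R.T@t
    return o+d*(z-o[2])/d[2]
def proj(K,R,t,p):
    q=K@(R@np.array(p,float)+t); return q[:2]/q[2]
def save(img,f,crop=None,scale=1):
    if crop: x,y,w,h=crop; img=img[y:y+h,x:x+w]
    img=cv2.resize(img,None,fx=scale,fy=scale,interpolation=cv2.INTER_CUBIC)
    cv2.imwrite("pics/"+f,img[:,:,::-1])
E
python3 - <<'E'
from h import *
a=shot("top");b=shot("side")
save(np.hstack([a[0]]),"top.png",None,1.4);save(b[0],"side.png",None,1.4)
for cam,c in(("top",a),("side",b)):
    print(cam,(-c[2].T@c[3]).round(3))
    for q in["key","rest","chase","block","pot","socket","quoin","bottle"]:
        try:
            for r in spotter.trace(cam,q)[:4]:
                ys,xs=np.nonzero(r["region"]); print(q,round(r["confidence"],2),[int(v) for v in r["extent"]],xs.mean().round(1),ys.mean().round(1))
        except Exception as e: print(q,e)
E
```

```text
pics
top [0.376 0.035 1.573]
key 0.92 [177, 219, 51, 32] 209.7 238.0
key 0.88 [331, 275, 47, 44] 352.7 297.6
key 0.63 [171, 279, 45, 47] 191.8 305.4
rest 0.84 [166, 177, 59, 84] 193.4 220.4
chase 0.67 [327, 181, 90, 70] 369.5 216.6
block 0.57 [354, 199, 32, 25] 370.2 211.2
pot 0.89 [266, 171, 26, 24] 279.4 180.7
socket 0.6 [370, 224, 7, 11] 374.4 231.1
socket 0.24 [266, 168, 27, 27] 279.3 180.7
quoin 0.75 [292, 135, 23, 23] 301.3 147.8
quoin 0.36 [373, 226, 3, 4] 374.6 229.9
bottle 0.5 [275, 226, 15, 15] 283.7 233.6
bottle 0.44 [371, 223, 4, 8] 373.7 230.2
side [-0.276 -1.51   1.164]
key 0.86 [227, 261, 29, 37] 243.0 272.9
key 0.7 [173, 188, 25, 29] 184.4 204.0
key 0.69 [307, 257, 4, 5] 309.0 260.7
key 0.64 [220, 179, 31, 18] 238.6 188.5
rest 0.7 [216, 160, 52, 45] 239.8 185.4
chase 0.97 [273, 230, 90, 61] 320.2 261.1
chase 0.49 [220, 182, 30, 13] 237.6 188.2
block 0.63 [305, 243, 36, 21] 323.2 252.4
pot 0.64 [293, 189, 18, 26] 302.3 201.3
socket 0.38 [305, 258, 6, 5] 309.5 260.7
quoin 0.44 [308, 257, 5, 4] 309.5 260.6
bottle 0.94 [261, 190, 15, 39] 265.7 210.5
```

View pics/top.png

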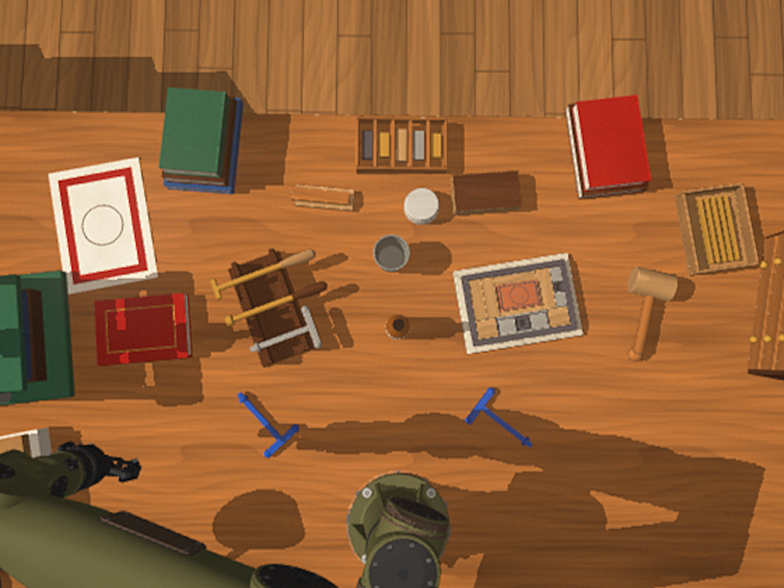

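```bash
python3 - <<'E'
from h import *
a=shot("top");K,R,t=a[1:]
save(a[0],"crop1.png",(160,165,230,165),3.4)
for n,uv,z in[("bareK",(209.7,238),.055),("k2",(352.7,297.6),.02),("k3",(191.8,305.4),.02),("rest",(195,219),.03),("chase",(372,216),.033),("block",(370.2,211.2),.039),("pot",(279.4,180.7),.07),("sock",(374.4,231.1),.033),("tin?",(301,147.8),.045),("bottle",(283,233.6),.16)]:
    print(n,ray(K,R,t,uv,z).round(3))
print({k:np.round(v,3).tolist() for k,v in robot.state().items()})
c=imaging.read_camera("wrist");print(np.round(c["mount"],3),np.round(c["K"],1))
E
```

```text
bareK [0.439 0.244 0.055]
k2 [ 0.249 -0.222  0.02 ]
k3 [0.221 0.303 0.02 ]
rest [0.502 0.298 0.03 ]
chase [ 0.517 -0.286  0.033]
block [ 0.532 -0.279  0.039]
pot [0.626 0.021 0.07 ]
sock [ 0.467 -0.294  0.033]
tin? [ 0.741 -0.05   0.045]
bottle [0.45 0.01 0.16]
{'time': 0.95, 'qpos': [1.254, 0.314, -0.047, 1.21, 0.0, 1.571], 'joint_vel': [-0.001, -0.001, -0.0, 0.002, -0.0, -0.0], 'effort': [-0.0, -53.946, 34.006, 0.001, 0.0, 0.0], 'position': [0.187, 0.57, 0.256], 'ee_rot': [[-0.95, 0.312, -0.0], [0.312, 0.95, 0.0], [0.0, -0.0, -1.0]], 'force': [-0.346, -0.548, 0.976], 'moment': [-0.019, 0.065, -0.08], 'gripper_force': 0.0, 'width': 0.085}
[[ 0.001 -0.958 -0.286  0.073]
 [ 1.     0.     0.001  0.001]
 [-0.    -0.286  0.958 -0.118]
 [ 0.     0.     0.     1.   ]] [[328.8   0.  281.6]
 [  0.  328.8 209. ]
 [  0.    0.    1. ]]
```

View crop1.

The top view shows three T-shaped things: the bare steel key on the rest at px (207,238), and two blue look-alikes lying on the table at (192,305) and (353,298). The steel one on the rest fits the description. The crop should confirm it.

View pics/crop1.png

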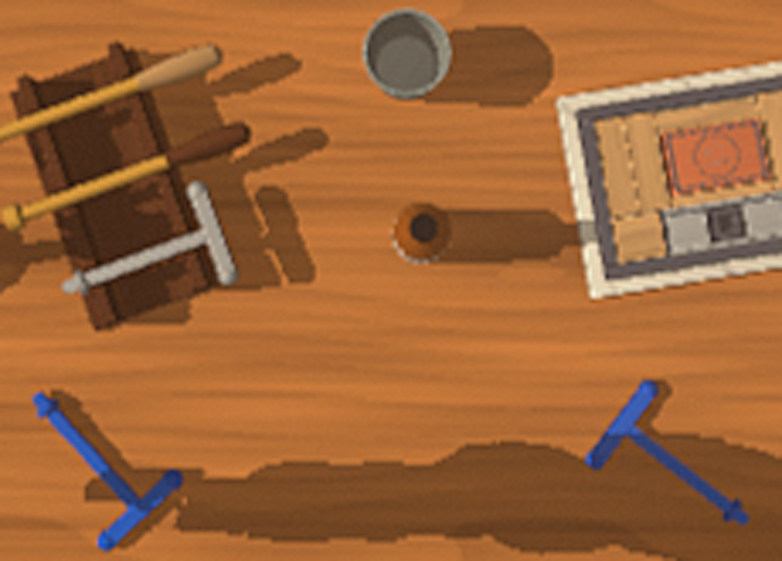

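The crop confirms it. The bare grey key has its tip at px (179,249) and its crossbar at (222,233). The socket's dark square is at (374,230), and both look-alikes are plainly blue.

```bash
cat >> h.py <<'E'
def goto(p=None,yaw=None,dz=None):
    """print shift in tool axes from present pose + turn (deg) so that tool x has world yaw"""
    s=robot.state();Rm=np.array(s["ee_rot"]);P=np.array(s["position"])
    y0=np.degrees(np.arctan2(Rm[1,0],Rm[0,0]))
    d=Rm.T@(np.array(p)-P) if p is not None else np.zeros(3)
    tr=-((yaw-y0+180)%360-180) if yaw is not None else 0
    print("t",s["time"],"P",P.round(4),"yaw",y0.round(2),"shift",d.round(4),"turn",round(tr,1),"w",round(s["width"],4))
E
python3 - <<'E'
from h import *
K,R,t=shot("top")[1:]
tip=ray(K,R,t,(179.1,249.1),.055);bar=ray(K,R,t,(222.4,233.2),.055)
d=tip-bar;L=np.linalg.norm(d);yaw=np.degrees(np.arctan2(d[1],d[0]));u=d/L
print(tip,bar,L,yaw,u)
g=bar+u*.08;print(g)
goto([*(bar+u*.05)[:2],.2],yaw)
E
```

```text
[0.40246512 0.34198465 0.055     ] [0.45475648 0.2037883  0.055     ] 0.14775864833901783 110.72586747577664 [-0.35389714  0.93528435  0.        ]
[0.42644471 0.27861105 0.055     ]
t 1.05 P [0.1869 0.5701 0.2563] yaw 161.85 shift [-0.3373 -0.2257  0.0563] turn 51.1 w 0.0856
```

Call:
{"fn": "play_rows", "kwargs": {
  "increments": [
    [-0.034, -0.023, 0, 5],
    [-0.084, -0.056, 0, 13],
    [-0.135, -0.09, 0, 21],
    [-0.186, -0.124, 0, 29],
    [-0.236, -0.158, 0, 37],
    [-0.287, -0.192, 0.02, 45],
    [-0.32, -0.214, 0.04, 51],
    [-0.337, -0.226, 0.056, 51.1],
    [-0.337, -0.226, 0.056, 51.1],
    [-0.337, -0.226, 0.056, 51.1]
  ],
  "grip": 0.6
}}

```text
time: 2.3
position: [0.4367, 0.2509, 0.2008]
ee_rot: [[-0.355, 0.935, 0.0], [0.935, 0.355, 0.001], [0.0, 0.0, -1.0]]
force: [0.1, 0.2, -0.5]
width: 0.0514
gripper_force: 0.0
```

```bash
python3 - <<'E'
from h import *
c=shot("wrist");K,R,t=c[1:]
save(c[0],"w1.png",None,1.4)
for q in["key","rest"]:
    for r in spotter.trace("wrist",q)[:3]:
        pts=np.argwhere(r["region"])[:,::-1].astype(float)
        W=np.array([ray(K,R,t,p,.055)[:2] for p in pts])
        m=W.mean(0);U,S,V=np.linalg.svd(W-m,full_matrices=False)
        print(q,r["confidence"],[int(v) for v in r["extent"]],m.round(4),V[0].round(3),(S/len(W)**.5).round(3))
goto()
for n,p in [("bar",(.4548,.2038,.055)),("tip",(.4025,.342,.055))]: print(n,proj(K,R,t,p))
E
```

```text
key 0.72 [226, 73, 112, 197] [0.439  0.2481] [ 0.356 -0.935] [0.053 0.019]
key 0.6 [0, 0, 182, 124] [0.2481 0.3031] [-0.695 -0.719] [0.039 0.015]
rest 0.6 [223, 81, 327, 154] [0.489  0.3087] [-0.937 -0.349] [0.065 0.035]
t 2.45 P [0.4367 0.2514 0.2011] yaw 110.83 shift [0. 0. 0.] turn 0 w 0.0513
bar [280.99266001 258.30886365]
tip [281.11019732  77.57385953]
```

View pics/w1.png

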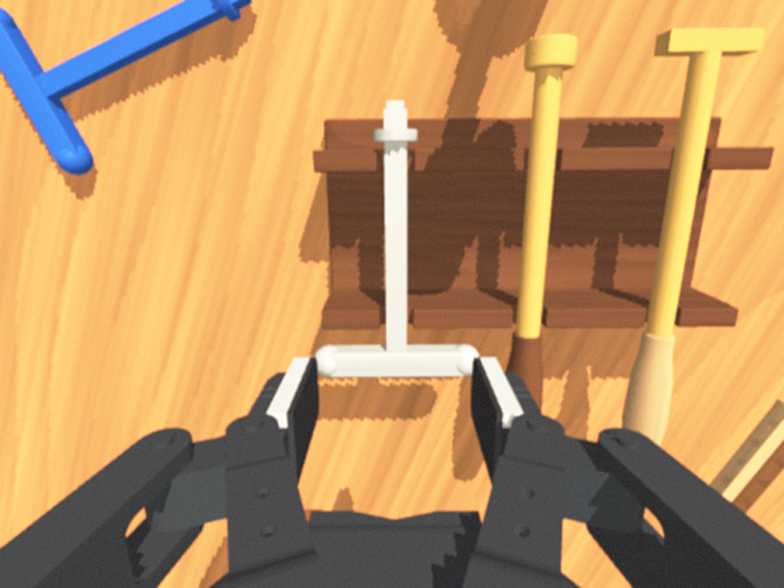

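The wrist view shows the steel key square to the tool, with its bar at px (283,258), its tip at (283,71) and the rail between them. This agrees with my estimate, so I'm going down to grip the shank 51 mm from the bar.

Call:
{"fn": "play_rows", "kwargs": {
  "increments": [
    [0.001, 0.0005, 0.03, 0],
    [0.001, 0.0005, 0.07, 0],
    [0.001, 0.0005, 0.11, 0],
    [0.001, 0.0005, 0.13, 0],
    [0.001, 0.0005, 0.14, 0],
    [0.001, 0.0005, 0.14, 0]
  ]
}}

```text
time: 3.2
position: [0.4367, 0.2519, 0.0604]
ee_rot: [[-0.355, 0.935, -0.0], [0.935, 0.355, -0.0], [0.0, -0.0, -1.0]]
force: [1.2, -0.7, 0.5]
width: 0.0515
gripper_force: 0.0
```

Call:
{"fn": "play_rows", "kwargs": {
  "increments": [
    [0, 0, 0, 0],
    [0, 0, 0, 0],
    [0, 0, 0, 0],
    [0, 0, 0, 0],
    [0, 0, 0, 0],
    [0, 0, -0.02, 0],
    [0, 0, -0.06, 0],
    [0, 0, -0.1, 0],
    [0, 0, -0.12, 0],
    [0, 0, -0.12, 0]
  ],
  "grip": 0,
  "newtons": 20
}}

```text
time: 4.45
position: [0.4377, 0.252, 0.1816]
ee_rot: [[-0.354, 0.935, 0.003], [0.935, 0.354, 0.001], [0.0, 0.003, -1.0]]
force: [0.1, -0.4, -2.2]
width: 0.0115
gripper_force: 21.2
```

```bash
python3 - <<'E'
from h import *
c=shot("wrist")
save(c[0],"w2.png",None,1)
goto()
# pot
for cam in("top","side"):
    K,R,t=shot(cam)[1:]
    for r in spotter.trace(cam,"pot")[:1]:
        x,y,w,h=r["extent"];print(cam,r["extent"],r["confidence"],[ (proj(K,R,t,(.626+.042*np.cos(a),.021+.042*np.sin(a),z))).round(1).tolist() for z in(0,.09) for a in (0,1.57,3.14,4.71)])
E
```

```text
t 4.5 P [0.4369 0.2515 0.1802] yaw 110.74 shift [0. 0. 0.] turn 0 w 0.0117
top [265.6, 169.0, 28.4, 27.9] 0.91 [[279.3, 171.7], [266.8, 183.9], [279.1, 196.3], [291.6, 184.1], [279.5, 166.6], [266.3, 179.4], [279.3, 192.6], [292.6, 179.7]]
side [294.4, 189.0, 19.1, 26.2] 0.81 [[311.0, 208.5], [296.8, 206.4], [292.9, 214.2], [307.4, 216.4], [311.4, 189.4], [296.9, 187.4], [292.8, 194.9], [307.7, 197.0]]
```

View pics/w2.png

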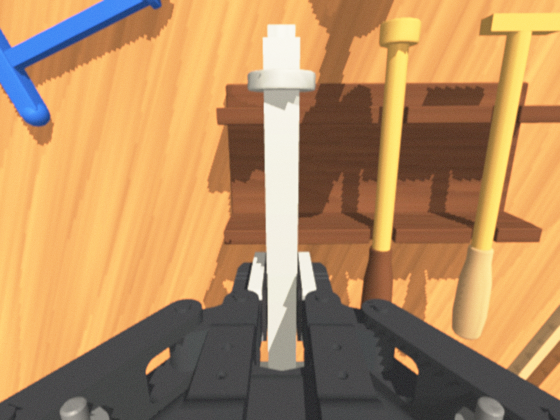

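```bash
cat >> h.py <<'E'
def tilt(uv,L=.1,up=.0):
    """tip pixel in wrist -> point in tool plane y=0 at distance L from grasp (0,0,.006)"""
    c=imaging.read_camera("wrist");M=np.array(c["mount"]);K=np.array(c["K"])
    th=np.radians(np.arange(-30,90,.5))
    P=np.c_[L*np.cos(th)-up*np.sin(-th)*0,0*th,.006+L*np.sin(th)-up*np.cos(th)]
    C=(P-M[:3,3])@M[:3,:3];q=C@K.T;q=q[:,:2]/q[:,2:]
    i=np.argmin(abs(q[:,1]-uv[1]));print("tilt",np.degrees(th[i]),"x",P[i,0].round(3),"z",P[i,2].round(3),q[i].round(1))
E
python3 - <<'E'
from h import *
tilt((282,26),.101,.0045)
goto([.556,.058,.18],150)
E
```

```text
tilt -27.5 x 0.09 z -0.045 [279.   25.8]
t 4.75 P [0.4361 0.2511 0.179 ] yaw 110.75 shift [-0.223   0.0437 -0.001 ] turn -39.3 w 0.0116
```

Call:
{"fn": "play_rows", "kwargs": {
  "increments": [
    [-0.02, 0.004, 0, -4],
    [-0.06, 0.012, 0, -12],
    [-0.1, 0.02, 0, -20],
    [-0.14, 0.028, 0, -28],
    [-0.18, 0.036, 0, -34],
    [-0.21, 0.042, 0, -38],
    [-0.223, 0.044, 0, -39.3],
    [-0.223, 0.044, 0, -39.3],
    [-0.223, 0.044, 0, -39.3]
  ],
  "newtons": 25
}}

```text
time: 5.88
position: [0.5564, 0.059, 0.1797]
ee_rot: [[-0.866, 0.499, -0.001], [0.499, 0.866, 0.0], [0.001, -0.0, -1.0]]
force: [0.5, 0.9, -2.5]
width: 0.0119
gripper_force: 25.7
```

```bash
python3 - <<'E'
from h import *
goto([.556,.058,.081])
c=shot("wrist");d=shot("side");w=cv2.resize(c[0],(560,420))
s=cv2.resize(d[0][130:270,180:367],(560,420),interpolation=cv2.INTER_CUBIC)
save(np.vstack([w,s])[:, :],"w3.png",None,.71)
E
```

```text
t 5.875 P [0.5564 0.059  0.1797] yaw 150.04 shift [-0.0003 -0.001   0.0987] turn 0 w 0.0119
```

View pics/w3.png

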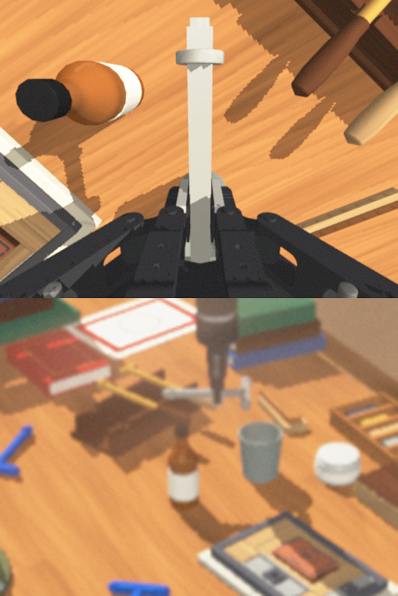

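The side view shows the key still level, with its bar over the pot. The −27° was the second solution of my tilt formula: by hand, a level key puts the tip at row 25, which is what I see. Next I'm lowering the bar onto the fixed pot rim to tip the key's point down.

Call:
{"fn": "play_rows", "kwargs": {
  "increments": [
    [0, 0, 0.03, 0],
    [0, 0, 0.06, 0],
    [0, 0, 0.07, 0],
    [0, 0, 0.075, 0],
    [0, 0, 0.08, 0],
    [0, 0, 0.085, 0],
    [0, 0, 0.09, 0],
    [0, 0, 0.095, 0],
    [0, 0, 0.099, 0],
    [0, 0, 0.099, 0]
  ]
}}

```text
time: 7.22
position: [0.5589, 0.0583, 0.082]
ee_rot: [[-0.866, 0.5, 0.004], [0.5, 0.866, -0.001], [-0.003, 0.001, -1.0]]
force: [0.7, -0.9, 3.9]
width: 0.0117
gripper_force: 29.3
```

```bash
python3 - <<'E'
from h import *
s=robot.state();print(s["force"].round(1) if hasattr(s["force"],"round") else s["force"])
c=shot("wrist");d=shot("side");w=cv2.resize(c[0],(560,420))
s=cv2.resize(d[0][130:270,180:367],(560,420),interpolation=cv2.INTER_CUBIC)
save(np.vstack([w,s])[:, :],"w4.png",None,.71)
E
```

```text
[ 0.7 -0.9  3.9]
```

View pics/w4.png

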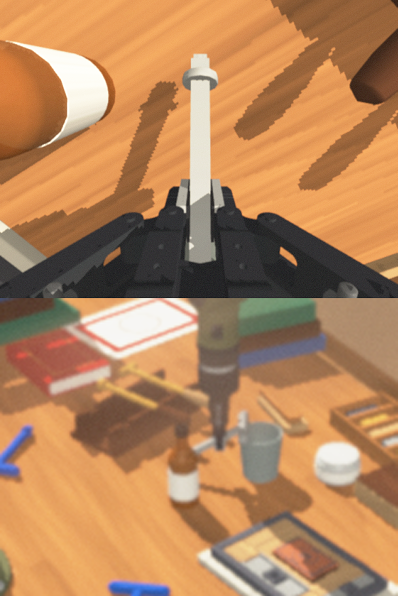

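Pushing the bar on the rim works: the tip has dropped to wrist row 73, about 26° of tilt. I'm pressing a little further, then lifting and taking it over the pot with the tip pointing +y.

Call:
{"fn": "play_rows", "kwargs": {
  "increments": [
    [0, 0, 0.004, 0],
    [0, 0, 0.008, 0],
    [0, 0, 0.008, 0],
    [0, 0, -0.03, 0],
    [0, 0, -0.08, 0],
    [0, 0, -0.118, 0],
    [-0.02, -0.01, -0.118, 10],
    [-0.05, -0.025, -0.118, 20],
    [-0.08, -0.04, -0.118, 30],
    [-0.103, -0.0525, -0.118, 40],
    [-0.103, -0.0525, -0.118, 50],
    [-0.103, -0.0525, -0.118, 60],
    [-0.103, -0.0525, -0.118, 60],
    [-0.103, -0.0525, -0.118, 60]
  ]
}}

```text
time: 9.07
position: [0.6196, -0.0383, 0.1986]
ee_rot: [[-0.004, 1.0, -0.001], [1.0, 0.004, 0.0], [0.0, -0.001, -1.0]]
force: [-0.4, 0.3, -2.6]
width: 0.0116
gripper_force: 30.4
```

```bash
python3 - <<'E'
from h import *
c=shot("wrist");K,R,t=c[1:];save(c[0],"w5.png")
goto([.622,-.039,.12],90)
for r in spotter.trace("wrist","pot")[:2]: print(r["confidence"],r["extent"])
rim=np.array([proj(K,R,t,(.622+.042*np.cos(a),.020+.042*np.sin(a),.09)) for a in np.linspace(0,6.28,13)]);print(rim.round(0).tolist(),proj(K,R,t,(.622,.02,.09)))
E
```

```text
t 9.125 P [ 0.6197 -0.0383  0.1988] yaw 90.19 shift [-0.0007  0.0023  0.0788] turn 0.2 w 0.0115
0.69 [227.7, 60.1, 125.7, 129.3]
[[347.0, 135.0], [341.0, 102.0], [318.0, 77.0], [286.0, 67.0], [253.0, 76.0], [230.0, 101.0], [223.0, 134.0], [232.0, 165.0], [255.0, 187.0], [284.0, 195.0], [314.0, 187.0], [337.0, 166.0], [347.0, 135.0]] [285.05379458 134.38670097]
```

View pics/w5.png

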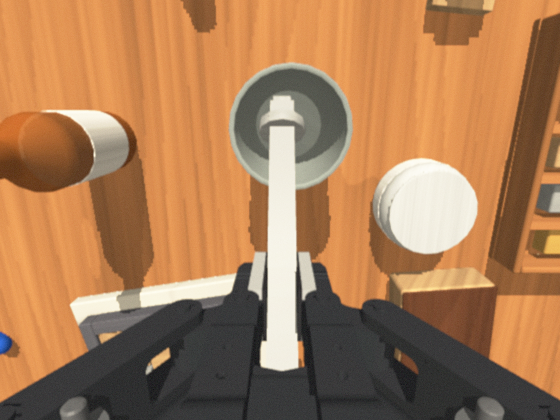

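The wrist view has the pot rim centred at px (291,126), so the pot is at about (0.626, 0.0255). The tip, at (282,95), is over its mouth with about 36° of tilt. I'm lowering it in and pushing the tip against the far wall to stand it steeper.

Call:
{"fn": "play_rows", "kwargs": {
  "increments": [
    [0.008, 0.006, 0.02, 0],
    [0.008, 0.006, 0.05, 0],
    [0.008, 0.006, 0.072, 0],
    [0.008, 0.006, 0.077, 0],
    [0.012, 0.006, 0.077, 0],
    [0.017, 0.006, 0.077, 0],
    [0.022, 0.006, 0.077, 0],
    [0.027, 0.006, 0.077, 0],
    [0.031, 0.006, 0.077, 0],
    [0.035, 0.006, 0.077, 0],
    [0.039, 0.006, 0.077, 0],
    [0.043, 0.006, 0.077, 0],
    [0.047, 0.006, 0.077, 0],
    [0.047, 0.006, 0.077, 0]
  ]
}}

```text
time: 10.92
position: [0.6289, 0.0057, 0.1258]
ee_rot: [[0.001, 1.0, 0.007], [1.0, -0.001, -0.007], [-0.007, 0.007, -1.0]]
force: [1.8, -10.3, 3.5]
width: 0.0116
gripper_force: 30.4
```

```bash
python3 - <<'E'
from h import *
print(np.round(robot.state()["force"],1));goto([.626,.0105,.122],90)
c=shot("wrist");d=shot("side");w=c[0]
s=cv2.resize(d[0][160:265,225:365],(560,420),interpolation=cv2.INTER_CUBIC)
save(np.vstack([w,s]),"w6.png",None,.71)
E
```

```text
[  1.8 -10.3   3.5]
t 10.925 P [0.6289 0.0057 0.1258] yaw 89.94 shift [ 0.0048 -0.0029  0.0037] turn -0.1 w 0.0116
```

View pics/w6.png

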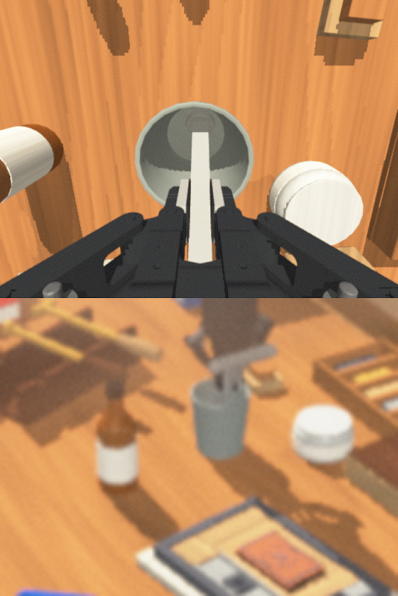

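The wrist view shows the collar deep in the pot at px (281,166), and solving the geometry gives about 60° of tilt. The side picture agrees, with the shank in the pot and the bar close behind the fingers. I'm lowering and releasing it to lean in the pot.

Call:
{"fn": "play_rows", "kwargs": {
  "increments": [
    [-0.002, 0, 0.006, 0],
    [-0.002, -0.001, 0.012, 0],
    [-0.002, -0.002, 0.018, 0],
    [-0.002, -0.002, 0.022, 0],
    [-0.002, -0.002, 0.022, 0]
  ]
}}

```text
time: 11.65
position: [0.6264, 0.0043, 0.1027]
ee_rot: [[0.001, 1.0, 0.005], [1.0, -0.001, -0.005], [-0.005, 0.005, -1.0]]
force: [0.7, -8.1, 1.0]
width: 0.0116
gripper_force: 30.0
```

Call:
{"fn": "play_rows", "kwargs": {
  "increments": [
    [0, 0, 0, 0],
    [0, 0, 0, 0],
    [0, 0, 0, 0],
    [0, 0, 0, 0],
    [0, 0, 0, 0],
    [0, 0, -0.005, 0],
    [0, 0, -0.015, 0],
    [0, 0, -0.025, 0]
  ],
  "grip": 0.22
}}

```text
time: 12.65
position: [0.6242, 0.0066, 0.1263]
ee_rot: [[-0.001, 1.0, 0.001], [1.0, 0.001, -0.0], [-0.0, 0.001, -1.0]]
force: [0.4, 0.1, -0.2]
width: 0.0186
gripper_force: 0.0
```

Call:
{"fn": "play_rows", "kwargs": {
  "increments": [
    [0, 0, -0.02, 0],
    [0, 0, -0.05, 0],
    [0, 0, -0.1, 0],
    [0, 0, -0.15, 0],
    [0, 0, -0.18, 0],
    [0, 0, -0.18, 0]
  ],
  "grip": 0.6
}}

```text
time: 13.4
position: [0.6255, 0.0067, 0.3094]
ee_rot: [[-0.001, 1.0, 0.006], [1.0, 0.001, 0.0], [0.0, 0.006, -1.0]]
force: [-1.2, 0.0, -0.8]
width: 0.0513
gripper_force: 0.0
```

```bash
python3 - <<'E'
from h import *
goto()
c=shot("wrist");d=shot("top");e=shot("side")
save(np.vstack([c[0],np.hstack([cv2.resize(e[0][160:230,250:343],(280,210),interpolation=cv2.INTER_CUBIC),cv2.resize(d[0][150:220,235:328],(280,210),interpolation=cv2.INTER_CUBIC)])]),"w7.png",None,.95)
for cam in("wrist","top","side"):
    for r in spotter.trace(cam,"key")[:3]: print(cam,round(r["confidence"],2),[int(v) for v in r["extent"]])
E
```

```text
t 13.4 P [0.6255 0.0067 0.3094] yaw 90.05 shift [0. 0. 0.] turn 0 w 0.0513
wrist 0.86 [2, 284, 69, 91]
wrist 0.78 [227, 135, 109, 111]
top 0.84 [172, 282, 44, 42]
side 0.68 [229, 261, 29, 35]
side 0.51 [298, 185, 20, 13]
side 0.48 [168, 187, 29, 26]
```

View pics/w7.png

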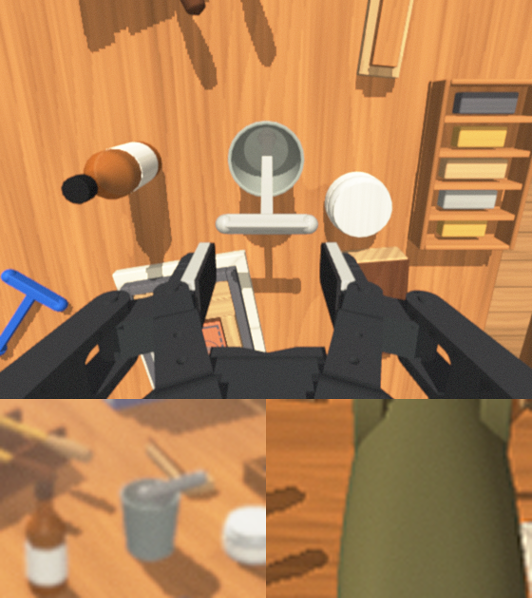

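The key leans safely in the pot, with its bar level along x at px (281,236), at about (0.626, −0.037, 0.125) and roughly 38° off vertical. Next I grip the bar from above across its width and swing it upright against the pot's far wall.

Call:
{"fn": "play_rows", "kwargs": {
  "increments": [
    [-0.005, 0, 0, 10.5],
    [-0.012, 0, 0, 21],
    [-0.02, 0, 0, 31.5],
    [-0.028, 0, 0, 42],
    [-0.036, 0, 0, 52.5],
    [-0.041, 0, 0, 63],
    [-0.041, 0, 0.03, 73.5],
    [-0.041, 0, 0.07, 84],
    [-0.041, 0, 0.11, 90],
    [-0.041, 0, 0.145, 90],
    [-0.041, 0, 0.165, 90],
    [-0.041, 0, 0.174, 90],
    [-0.041, 0, 0.174, 90]
  ],
  "newtons": 20
}}

```text
time: 15.32
position: [0.6235, -0.0343, 0.1307]
ee_rot: [[1.0, 0.001, -0.001], [0.001, -1.0, 0.0], [-0.001, -0.0, -1.0]]
force: [0.2, -0.2, 0.8]
width: 0.0514
gripper_force: 0.0
```

```bash
python3 - <<'E'
from h import *
goto([.626,-.034,.135],0);print(np.round(robot.state()["force"],1))
c=shot("wrist");K,R,t=c[1:]
for r in spotter.trace("wrist","key")[:3]:
    ys,xs=np.nonzero(r["region"]);print(round(r["confidence"],2),[int(v) for v in r["extent"]],xs.mean(),ys.mean())
for p in((.678,-.037,.125),(.574,-.037,.125),(.626,-.037,.125)):print(proj(K,R,t,p))
E
```

```text
t 15.325 P [ 0.6235 -0.0343  0.1307] yaw 0.05 shift [ 0.0025 -0.0003 -0.0043] turn 0.0 w 0.0514
[ 0.2 -0.2  0.8]
0.86 [161, 165, 150, 204] 267.1061837712295 260.47619393235595
[290.5654566  162.50216338]
[288.52275208 384.67101732]
[289.43441189 285.51697265]
```

Call:
{"fn": "play_rows", "kwargs": {
  "increments": [
    [0.0025, 0.001, -0.003, 0],
    [0.0025, 0.001, -0.005, 0],
    [0.0025, 0.001, -0.005, 0],
    [0.0025, 0.001, -0.005, 0],
    [0.0025, 0.001, -0.005, 0],
    [0.0025, 0.001, -0.005, 0]
  ],
  "grip": 0,
  "newtons": 20
}}

```text
time: 16.18
position: [0.6271, -0.0321, 0.1376]
ee_rot: [[1.0, 0.003, 0.001], [0.003, -1.0, 0.007], [0.001, -0.007, -1.0]]
force: [-0.0, 8.5, 2.4]
width: 0.029
gripper_force: 18.4
```

Call:
{"fn": "play_rows", "kwargs": {
  "increments": [
    [0, -0.006, -0.005, 0],
    [0, -0.013, -0.009, 0],
    [0, -0.02, -0.013, 0],
    [0, -0.028, -0.018, 0],
    [0, -0.036, -0.022, 0],
    [0, -0.043, -0.025, 0],
    [0, -0.043, -0.025, 0]
  ]
}}

```text
time: 17.05
position: [0.6263, 0.0046, 0.1612]
ee_rot: [[1.0, 0.007, -0.001], [0.007, -1.0, 0.002], [-0.0, -0.002, -1.0]]
force: [-0.4, 1.2, 0.7]
width: 0.0176
gripper_force: 21.2
```

Call:
{"fn": "play_rows", "kwargs": {
  "increments": [
    [0, -0.008, -0.004, 0],
    [0, -0.015, -0.007, 0],
    [0, -0.015, -0.007, 0],
    [0, -0.015, -0.01, 0],
    [0, -0.015, -0.012, 0],
    [0, -0.015, -0.012, 0]
  ],
  "newtons": 70
}}

```text
time: 17.8
position: [0.6267, 0.0128, 0.1736]
ee_rot: [[1.0, 0.017, 0.0], [0.017, -1.0, 0.008], [0.0, -0.008, -1.0]]
force: [-0.2, -0.1, -1.9]
width: 0.0159
gripper_force: 68.2
```

```bash
python3 - <<'E'
from h import *
c=shot("wrist");goto()
for r in spotter.trace("wrist","key")[:3]:
    ys,xs=np.nonzero(r["region"]);print(round(r["confidence"],2),[int(v) for v in r["extent"]],xs.mean(),ys.mean())
    m=r["region"]
    for y in range(int(ys.min()),int(ys.max()),15): xx=np.nonzero(m[y])[0]; print(y,(xx.min(),xx.max()) if len(xx) else None,end=" ")
print(np.round(robot.state()["force"],1),np.round(robot.state()["moment"],2))
E
```

```text
t 17.85 P [0.6266 0.0129 0.1735] yaw 1.0 shift [0. 0. 0.] turn 0 w 0.0161
0.69 [236, 169, 68, 199] 278.55179657269207 261.9044776119403
169 (np.int64(280), np.int64(282)) 184 (np.int64(258), np.int64(304)) 199 (np.int64(239), np.int64(305)) 214 (np.int64(238), np.int64(304)) 229 (np.int64(248), np.int64(303)) 244 (np.int64(252), np.int64(303)) 259 (np.int64(261), np.int64(303)) 274 (np.int64(263), np.int64(300)) 289 (np.int64(264), np.int64(300)) 304 (np.int64(264), np.int64(300)) 319 (np.int64(263), np.int64(300)) 334 (np.int64(262), np.int64(301)) 349 (np.int64(262), np.int64(300)) 364 (np.int64(260), np.int64(301)) [-0.3 -0.3 -2.7] [-0.06 -0.05  0.05]
```

Call:
{"fn": "play_rows", "kwargs": {
  "increments": [
    [0, 0, -0.02, 0],
    [0, 0, -0.05, 0],
    [0, 0, -0.08, 0],
    [0, 0, -0.105, 0],
    [0, 0, -0.115, 0],
    [0, 0, -0.115, 0],
    [0, 0, -0.115, 0]
  ]
}}

```text
time: 18.77
position: [0.6259, 0.012, 0.2869]
ee_rot: [[1.0, 0.018, -0.002], [0.018, -1.0, 0.008], [-0.002, -0.008, -1.0]]
force: [-0.8, -1.0, -2.2]
width: 0.016
gripper_force: 68.1
```

```bash
python3 - <<'E'
from h import *
goto();s=robot.state();P=np.array(s["position"])
c=shot("wrist");d=shot("side")
m=np.hstack([c[0][120:420,180:400],cv2.resize(d[0][120:210,270:340],(233,300),interpolation=cv2.INTER_CUBIC)])
save(m,"w8.png",None,1.5)
for cam,x in(("wrist",c),("side",d)):
    K,R,t=x[1:];b=P+[0,0,-.006]
    print(cam,"bar,collar,tip pred",[proj(K,R,t,b+[0,0,-q]).round(1).tolist() for q in(0,.133,.15)])
    for r in spotter.trace(cam,"key")[:2]: print(round(r["confidence"],2),[int(v) for v in r["extent"]])
E
```

```text
t 18.775 P [0.6259 0.012  0.2869] yaw 1.01 shift [0. 0. 0.] turn 0 w 0.016
wrist bar,collar,tip pred [[283.2, 290.3], [283.8, 204.6], [283.9, 199.2]]
0.9 [235, 170, 71, 201]
0.53 [303, 15, 84, 89]
side bar,collar,tip pred [[303.8, 149.1], [303.5, 180.3], [303.4, 184.1]]
0.58 [230, 264, 29, 33]
0.46 [167, 189, 32, 24]
```

View pics/w8.png

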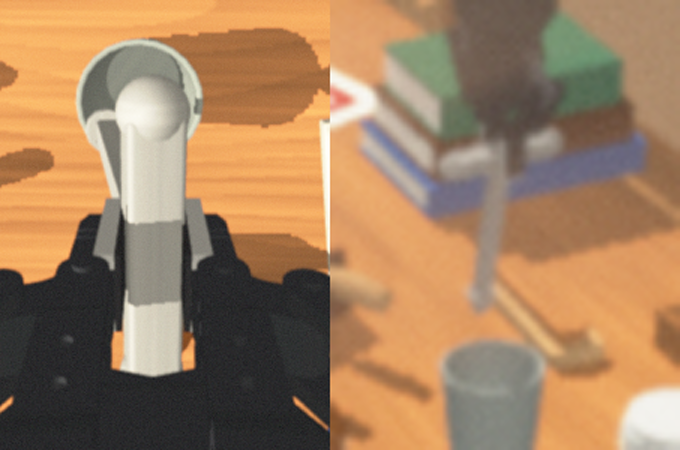

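The wrist crop shows the shank leaning to the left of the bar, collar at crop px (100,118), and the side crop shows the same. So the key hangs about 10° off plumb, pinched low at the fingertips (ball size gives the extra depth). I'm putting it back in the pot against the far wall so I can re-seat the bar deeper between the pads.

Call:
{"fn": "play_rows", "kwargs": {
  "increments": [
    [0, 0, 0.03, 0],
    [0, 0, 0.07, 0],
    [0, 0, 0.1, 0],
    [0, 0, 0.109, 0],
    [0, 0, 0.109, 0],
    [0, -0.006, 0.109, 0],
    [0, -0.012, 0.109, 0],
    [0, -0.018, 0.109, 0],
    [0, -0.024, 0.109, 0],
    [0, -0.03, 0.109, 0],
    [0, -0.036, 0.109, 0],
    [0, -0.036, 0.109, 0]
  ]
}}

```text
time: 20.48
position: [0.6265, 0.0336, 0.1796]
ee_rot: [[0.999, 0.044, -0.001], [0.044, -0.999, 0.021], [-0.0, -0.021, -1.0]]
force: [-0.1, -0.8, -1.6]
width: 0.0145
gripper_force: 68.3
```

```bash
python3 - <<'E'
from h import *
c=shot("wrist");goto();s=robot.state();print({k:np.round(s[k],3).tolist() for k in("force","moment","width","gripper_force","qpos","effort")})
P=np.array(s["position"]);K,R,t=c[1:]
for r in spotter.trace("wrist","key")[:2]:
    m=r["region"];ys,xs=np.nonzero(m);print(round(r["confidence"],2),[int(v) for v in r["extent"]])
    for y in range(int(ys.min()),int(ys.max()),20): xx=np.nonzero(m[y])[0]; print(y,(int(xx.min()),int(xx.max())) if len(xx) else None,end=" ")
E
```

```text
t 20.525 P [0.6265 0.0336 0.1796] yaw 2.53 shift [0. 0. 0.] turn 0 w 0.0146
{'force': [-1.265, -1.913, -2.0], 'moment': [-0.588, -0.011, -0.025], 'width': 0.015, 'gripper_force': 68.276, 'qpos': [0.043, 0.403, -0.098, 1.071, 0.021, 3.141], 'effort': [1.164, -58.89, 33.295, 0.008, 0.831, 0.004]}
0.79 [256, 168, 52, 203]
169 (277, 278) 189 (257, 306) 209 (260, 302) 229 (262, 301) 249 (262, 301) 269 (263, 300) 289 (264, 299) 309 (264, 298) 329 (264, 299) 349 (264, 299) 369 (267, 293)
```

Joint 6 is at its limit here (yaw 0), which explains the stall, and the later grip must be half a turn round. The collar is now hidden behind the bar, so the key is nearly upright. I'm easing the grip, backing off the limit and lowering to seat the bar deeper between the pads.

Call:
{"fn": "play_rows", "kwargs": {
  "increments": [
    [0, 0.007, 0, -5],
    [0, 0.012, 0.003, -8],
    [0, 0.012, 0.007, -8],
    [0, 0.012, 0.011, -8],
    [0, 0.012, 0.015, -8],
    [0, 0.012, 0.017, -8],
    [0, 0.012, 0.017, -8]
  ],
  "newtons": 20
}}

```text
time: 21.45
position: [0.629, 0.0223, 0.1656]
ee_rot: [[0.983, 0.183, 0.004], [0.182, -0.983, 0.022], [0.008, -0.021, -1.0]]
force: [-2.2, -0.5, 14.9]
width: 0.0149
gripper_force: 71.8
```

Call:
{"fn": "play_rows", "kwargs": {
  "increments": [
    [0, 0, 0, 0],
    [0, 0, 0, 0],
    [0, 0, 0.002, 0],
    [0, 0, 0.002, 0]
  ],
  "grip": 0.22
}}

```text
time: 21.95
position: [0.6267, 0.0221, 0.1598]
ee_rot: [[0.983, 0.183, -0.002], [0.183, -0.983, 0.022], [0.002, -0.022, -1.0]]
force: [-0.6, -0.4, -0.1]
width: 0.0189
gripper_force: 0.0
```

Call:
{"fn": "play_rows", "kwargs": {
  "increments": [
    [0, 0, 0, 0],
    [0, 0, 0, 0],
    [0, 0, 0, 0],
    [0, 0, 0, 0]
  ],
  "grip": 0,
  "newtons": 50
}}

```text
time: 22.45
position: [0.6269, 0.0219, 0.1602]
ee_rot: [[0.983, 0.183, -0.001], [0.183, -0.983, 0.021], [0.002, -0.021, -1.0]]
force: [-0.5, 1.4, -1.6]
width: 0.015
gripper_force: 48.6
```

```bash
python3 - <<'E'
from h import *
c=shot("wrist");goto();s=robot.state();print({k:np.round(s[k],3).tolist() for k in("force","moment","width","gripper_force","qpos")})
for r in spotter.trace("wrist","key")[:2]:
    m=r["region"];ys,xs=np.nonzero(m);print(round(r["confidence"],2),[int(v) for v in r["extent"]])
    for y in range(int(ys.min()),int(ys.max()),20): xx=np.nonzero(m[y])[0]; print(y,(int(xx.min()),int(xx.max())) if len(xx) else None,end=" ")
E
```

```text
t 22.5 P [0.6269 0.0219 0.1602] yaw 10.52 shift [0. 0. 0.] turn 0 w 0.0156
{'force': [0.046, -0.111, -1.79], 'moment': [0.076, 0.038, 0.001], 'width': 0.016, 'gripper_force': 48.622, 'qpos': [0.025, 0.416, -0.124, 1.031, 0.021, 2.982]}
0.6 [254, 171, 50, 199]
170 (277, 285) 190 (256, 306) 210 (261, 304) 230 (261, 302) 250 (262, 302) 270 (262, 302) 290 (263, 300) 310 (263, 300) 330 (263, 300) 350 (263, 300) 370 (277, 286)
```

Call:
{"fn": "play_rows", "kwargs": {
  "increments": [
    [0, 0, -0.03, 0],
    [0, 0, -0.08, 0],
    [0, 0, -0.13, 0],
    [0, 0, -0.145, 0],
    [-0.013, 0.022, -0.145, -10],
    [-0.026, 0.045, -0.145, -20],
    [-0.039, 0.067, -0.145, -30],
    [-0.052, 0.09, -0.145, -40],
    [-0.065, 0.112, -0.145, -50],
    [-0.078, 0.135, -0.145, -60],
    [-0.091, 0.157, -0.145, -70],
    [-0.104, 0.18, -0.145, -80],
    [-0.117, 0.205, -0.145, -90],
    [-0.13, 0.23, -0.145, -100],
    [-0.143, 0.255, -0.145, -110],
    [-0.156, 0.28, -0.145, -120],
    [-0.168, 0.3, -0.145, -130],
    [-0.177, 0.313, -0.145, -140],
    [-0.177, 0.313, -0.145, -140],
    [-0.177, 0.313, -0.145, -140]
  ],
  "newtons": 70
}}

```text
time: 25.05
position: [0.5103, -0.3205, 0.2973]
ee_rot: [[-0.869, 0.495, -0.002], [0.494, 0.869, 0.022], [0.013, 0.018, -1.0]]
force: [-0.4, 0.4, -1.9]
width: 0.0144
gripper_force: 72.2
```

```bash
python3 - <<'E'
from h import *
c=shot("wrist");goto();s=robot.state();print({k:np.round(s[k],3).tolist() for k in("ee_rot","force","moment","width","qpos")})
K,R,t=c[1:];cv2.imwrite("pics/sock_raw.png",c[0][:,:,::-1]);np.savez("sock.npz",K=K,R=R,t=t)
print("pred",proj(K,R,t,(.467,-.294,.033)))
for q in("key","socket","quoin","block","chase"):
  for r in spotter.trace("wrist",q)[:3]:
    m=r["region"].astype(np.uint8);ys,xs=np.nonzero(m);cs=max(cv2.findContours(m,0,2)[0],key=cv2.contourArea)
    (u,v),(w,h),a=cv2.minAreaRect(cs)
    print(q,round(r["confidence"],2),[int(x) for x in r["extent"]],"rect",np.round([u,v,w,h,a],1),ray(K,R,t,(u,v),.039 if q=="block" else .033)[:2].round(4))
E
```

```text
t 25.1 P [ 0.5105 -0.3203  0.2976] yaw 150.44 shift [0. 0. 0.] turn 0 w 0.0149
{'ee_rot': [[-0.87, 0.494, -0.002], [0.493, 0.87, 0.022], [0.012, 0.018, -1.0]], 'force': [0.105, 0.867, -2.711], 'moment': [-0.025, -0.011, 0.014], 'width': 0.015, 'qpos': [-0.569, 0.319, 0.053, 1.319, 0.018, -0.053]}
pred [277.92682021 134.23914127]
key 0.56 [256, 170, 49, 202] rect [281. 270. 200.  50.  90.] [ 0.6162 -0.3749]
socket 0.84 [269, 123, 30, 27] rect [283.5 135.5  23.2  22.3  52.4] [ 0.4713 -0.2892]
quoin 0.86 [265, 119, 32, 31] rect [283.5 135.5  23.8  22.2  53.1] [ 0.4714 -0.2892]
block 0.71 [286, 134, 77, 89] rect [319.7 176.8  54.6  80.1  52.8] [ 0.5328 -0.2757]
chase 0.78 [171, 16, 277, 245] rect [315.3 158.7 169.3 243.2  49.1] [ 0.5127 -0.27  ]
```

```bash
python3 - <<'E'
import cv2,numpy as np
from h import ray,proj,spotter
im=cv2.imread("pics/sock_raw.png");g=cv2.cvtColor(im,6)
z=np.load("sock.npz");K,R,t=z["K"],z["R"],z["t"]
# rectified metric patch of plane z=.033, 1 mm/px, world axes: rows = +x up, cols = +y left->right
c0=np.array([.471,-.289]);n=24
G=np.mgrid[n:-n-1:-2,n:-n-1:-2]*.001  # rows: +x at top ; cols: +y at left
uv=np.array([[proj(K,R,t,(c0[0]+a,c0[1]+b,.033)) for a,b in zip(ra,rb)] for ra,rb in zip(G[0],G[1])],np.float32)
p=cv2.remap(g,uv[...,0].copy(),uv[...,1].copy(),cv2.INTER_LINEAR)
print("\n".join(" ".join(f"{v:3d}" for v in r) for r in p))
for q,zz in(("block",.039),("socket",.033)):
    r=spotter.trace("wrist",q)[0];m=r["region"].astype(np.uint8)
    cs=max(cv2.findContours(m,0,2)[0],key=cv2.contourArea)[:,0]
    W=np.array([ray(K,R,t,u,zz)[:2] for u in cs],np.float32)*1000
    print(q,cv2.minAreaRect(W))
E
```

```text
211 209 207 207 206 206 208 206 207 209 208 209 209 209 209 209 211 209 209 210 212 213 212 211 207
214 206 204 206 204 207 205 210 209 207 209 210 212 211 211 212 211 210 210 204 199 181 170 160 150
210 209 206 207 209 212 210 213 213 214 214 213 213 206 204 194 181 163 151 138 123 121 123 135 141
212 211 213 215 217 216 215 210 203 198 190 173 151 136 123 114 101  88  86  84 139 185 197 199 202
214 214 211 202 180 171 165 147 126 111 105  96  88  83  94 100  99 105 104 106 178 213 212 213 209
156 148 137 119  98  91  87  84  97 101 100 103 104 102 115 120 121 120 120 123 173 214 210 213 215
133 123  89 102 101  94  87 100 117 119 120 120 121 119 121 125 121 123 112  95 141 217 216 218 216
202 180  98  97 102 108 116 121 118 119 116 120 118 112 112 116 118 120  99  74 106 210 217 216 214
212 197 110  78  80 100 124 107 103 101  97  98 100 105 100 110 118 117  95  78  98 193 217 214 214
212 206 122  76  77  92 118 100  80  79  82  80  79  81  81 103 128 122 100  77  86 182 218 217 215
217 214 144  76  77  86 118 106  78  77  77  78  78  81  78  94 126 125 103  79  79 159 216 211 211

[... 913 characters left out ...]
01 112  77  78  76  76  87 116 117 119 121 124 133 142 150 161 172 189 200 204 209 212
215 214 215 210 133  79  79  82  84 101 138 148 159 173 185 201 207 212 213 214 210 204 203 194 178
215 215 217 209 153 128 152 168 175 190 210 215 217 217 214 209 200 198 187 166 145 133 129 124 118
211 214 215 209 207 214 219 220 221 215 205 192 191 176 155 133 124 122 122 116 116 117 118 121 120
222 222 222 219 210 194 184 180 162 143 122 119 117 115 115 116 115 119 118 119 122 120 121 122 124
block ((534.3456420898438, -277.0085144042969), (64.14021301269531, 93.53157043457031), 9.44901180267334)
socket ((471.5386047363281, -289.251708984375), (25.991741180419922, 25.19896697998047), 8.188627243041992)
```

The rectified patch shows the square hole clearly. Its centre is about (0.4712, −0.2885) and its yaw about 8.6°, in agreement with the 25 mm turning piece. The socket must be approached at yaw 188.6°, with joint 6 near −40°.

```bash
python3 - <<'E'
from h import *
goto([.4715,-.2919,.215],188.6)
E
```

```text
t 25.45 P [ 0.5105 -0.3208  0.2983] yaw 150.54 shift [0.0472 0.0044 0.0839] turn -38.1 w 0.0145
```

Call:
{"fn": "play_rows", "kwargs": {
  "increments": [
    [0.012, 0.001, 0.01, -10],
    [0.024, 0.002, 0.03, -20],
    [0.036, 0.003, 0.05, -30],
    [0.047, 0.0044, 0.07, -38.1],
    [0.047, 0.0044, 0.084, -38.1],
    [0.047, 0.0044, 0.084, -38.1],
    [0.047, 0.0044, 0.084, -38.1]
  ]
}}

```text
time: 26.32
position: [0.4723, -0.2928, 0.2155]
ee_rot: [[-0.989, -0.149, -0.0], [-0.149, 0.989, 0.021], [-0.003, 0.021, -1.0]]
force: [0.7, -0.1, -2.1]
width: 0.0148
gripper_force: 72.1
```

```bash
python3 - <<'E'
from h import *
s=robot.state();P=np.array(s["position"]);Rt=np.array(s["ee_rot"]);print(Rt.round(3).tolist(),np.round(s["qpos"],2))
goto([.4715,-.2919,.19],188.6)
d=shot("side");K,R,t=d[1:]
tz=Rt[:,2];pts=[proj(K,R,t,P+tz*q).round(1).tolist() for q in(.006,.08,.156)];print("pred bar,mid,tip",pts)
g=cv2.cvtColor(d[0],7).astype(int)
for k in range(0,9):
    q=.02+.136*k/8;u,v=proj(K,R,t,P+tz*q);v=int(round(v));u=int(round(u));print(v,u,g[v,u-9:u+10].tolist())
u,v=proj(K,R,t,(.4712,-.2885,.033));print("sock",u,v)
E
```

```text
[[-0.989, -0.149, -0.0], [-0.149, 0.989, 0.021], [-0.003, 0.021, -1.0]] [-0.56  0.26 -0.21  1.11  0.02 -0.71]
t 26.325 P [ 0.4723 -0.2928  0.2155] yaw -171.45 shift [0.0008 0.0005 0.0256] turn -0.1 w 0.0148
pred bar,mid,tip [[310.3, 216.2], [309.7, 234.5], [309.1, 252.5]]
220 310 [180, 174, 170, 158, 148, 141, 138, 136, 137, 141, 132, 94, 64, 55, 61, 79, 106, 111, 115]
224 310 [161, 162, 157, 144, 131, 120, 123, 126, 130, 136, 143, 140, 131, 118, 116, 118, 112, 115, 113]
228 310 [176, 179, 177, 177, 177, 173, 153, 139, 133, 135, 140, 140, 134, 125, 115, 114, 110, 112, 112]
232 310 [175, 176, 178, 176, 178, 174, 171, 159, 143, 134, 139, 142, 136, 128, 125, 127, 135, 148, 161]
236 310 [144, 136, 129, 124, 125, 132, 148, 150, 139, 135, 140, 145, 171, 198, 208, 203, 189, 159, 136]
241 310 [202, 205, 204, 207, 206, 202, 202, 185, 152, 136, 141, 147, 172, 202, 211, 211, 210, 208, 206]
245 309 [198, 196, 193, 195, 196, 200, 204, 206, 192, 154, 139, 142, 144, 152, 170, 172, 167, 170, 170]
249 309 [199, 189, 191, 203, 206, 205, 204, 199, 187, 163, 144, 143, 146, 159, 183, 176, 172, 168, 166]
252 309 [200, 208, 206, 192, 176, 177, 195, 205, 198, 171, 152, 144, 142, 138, 139, 155, 162, 161, 161]
sock 308.5855132511271 258.54951191984554
```

Call:
{"fn": "play_rows", "kwargs": {
  "increments": [
    [0.0048, 0.0005, 0.01, 0],
    [0.0048, 0.0005, 0.02, 0],
    [0.0048, 0.0005, 0.025, 0],
    [0.0048, 0.0005, 0.028, 0],
    [0.0048, 0.0005, 0.031, 0],
    [0.0048, 0.0005, 0.034, 0],
    [0.0048, 0.0005, 0.034, 0]
  ]
}}

```text
time: 27.25
position: [0.4678, -0.2922, 0.1834]
ee_rot: [[-0.989, -0.15, 0.002], [-0.15, 0.988, 0.02], [-0.005, 0.02, -1.0]]
force: [-2.4, 2.7, 14.3]
width: 0.0149
gripper_force: 74.0
```

Call:
{"fn": "play_rows", "kwargs": {
  "increments": [
    [0.0015, 0.0015, 0, 0],
    [0.0025, 0.0025, 0, 0],
    [0.0025, 0.0025, 0, 0]
  ]
}}

```text
time: 27.62
position: [0.4657, -0.2908, 0.1835]
ee_rot: [[-0.989, -0.15, 0.004], [-0.15, 0.988, 0.019], [-0.006, 0.018, -1.0]]
force: [-0.3, 1.5, 10.5]
width: 0.0147
gripper_force: 73.9
```

Call:
{"fn": "play_rows", "kwargs": {
  "increments": [
    [0, 0.002, 0.001, 0],
    [-0.002, 0.002, 0.002, 0],
    [-0.004, 0.002, 0.002, 0],
    [-0.004, 0, 0.003, 0],
    [-0.004, -0.002, 0.003, 0],
    [-0.002, -0.002, 0.003, 0],
    [0, -0.002, 0.003, 0],
    [0.002, 0, 0.003, 0],
    [0.002, 0.002, 0.003, 0]
  ]
}}

```text
time: 28.75
position: [0.4654, -0.2908, 0.1829]
ee_rot: [[-0.989, -0.15, 0.008], [-0.15, 0.989, 0.015], [-0.01, 0.013, -1.0]]
force: [0.7, -1.7, 18.2]
width: 0.0147
gripper_force: 75.5
```

```bash
python3 - <<'E'
from h import *
s=robot.state();P=np.array(s["position"]);Rt=np.array(s["ee_rot"]);print(P.round(4),np.round(s["force"],1),np.round(s["moment"],2))
d=shot("side");K,R,t=d[1:];tz=Rt[:,2]
print("pred",[proj(K,R,t,P+tz*q).round(1).tolist() for q in(.006,.08,.142,.156)])
g=cv2.cvtColor(d[0],7).astype(int)
print("cols 298-323")
for v in range(228,270,2): print(v,g[v,298:324].tolist())
print("sock",proj(K,R,t,(.4712,-.2885,.033)))
E
```

```text
[ 0.4654 -0.2908  0.1829] [ 0.7 -1.7 18.2] [-0.65 -0.27  0.  ]
pred [[308.0, 224.8], [307.7, 242.8], [307.5, 257.2], [307.4, 260.3]]
cols 298-323
228 [206, 194, 194, 196, 178, 162, 152, 139, 135, 131, 142, 133, 87, 54, 57, 65, 89, 111, 115, 113, 112, 111, 113, 115, 117, 120]
230 [158, 160, 152, 146, 141, 147, 151, 152, 145, 133, 140, 132, 85, 62, 67, 83, 105, 123, 123, 130, 138, 143, 141, 143, 151, 166]
232 [150, 151, 155, 163, 166, 173, 177, 171, 156, 139, 142, 141, 122, 116, 118, 118, 120, 125, 131, 135, 152, 161, 173, 176, 177, 177]
234 [167, 167, 169, 173, 172, 169, 162, 152, 138, 134, 135, 140, 142, 146, 170, 189, 191, 183, 162, 137, 124, 127, 138, 154, 171, 176]
236 [168, 160, 149, 147, 137, 129, 127, 123, 125, 132, 133, 139, 150, 174, 200, 207, 208, 208, 203, 188, 162, 134, 128, 126, 128, 138]
238 [133, 129, 126, 127, 132, 152, 173, 184, 173, 144, 136, 141, 150, 174, 197, 204, 201, 198, 196, 200, 201, 200, 191, 172, 147, 130]
240 [135, 155, 173, 189, 198, 203, 204, 202, 182, 149, 137, 142, 154, 171, 193, 197, 202, 206, 208, 211, 212, 209, 205, 205, 202, 190]
242 [196, 201, 204
[... 1192 characters left out ...]
151]
260 [125, 129, 145, 165, 181, 163, 130, 118, 119, 124, 131, 138, 134, 125, 113, 117, 128, 151, 174, 194, 209, 209, 194, 166, 133, 124]
262 [99, 110, 120, 129, 136, 143, 158, 163, 146, 122, 113, 107, 97, 92, 96, 108, 134, 168, 190, 183, 173, 182, 198, 207, 205, 192]
264 [98, 87, 93, 101, 115, 125, 131, 142, 154, 154, 142, 127, 118, 122, 125, 133, 139, 165, 204, 214, 208, 196, 179, 175, 190, 204]
266 [186, 139, 107, 90, 88, 98, 111, 120, 125, 132, 143, 165, 179, 180, 160, 141, 134, 142, 164, 193, 210, 213, 212, 201, 189, 170]
268 [227, 222, 202, 180, 142, 104, 90, 94, 101, 116, 126, 131, 136, 150, 167, 173, 162, 146, 137, 143, 166, 190, 199, 184, 177, 184]
sock [308.58551325 258.54951192]
```

Call:
{"fn": "play_rows", "kwargs": {
  "increments": [
    [-0.002, -0.002, -0.002, 5],
    [-0.002, -0.002, -0.002, 10],
    [-0.002, -0.002, -0.002, 15],
    [-0.002, -0.002, -0.002, 20],
    [-0.002, -0.002, -0.002, 25],
    [-0.002, -0.002, -0.002, 25]
  ]
}}

```text
time: 29.55
position: [0.4672, -0.2908, 0.1829]
ee_rot: [[-0.959, 0.282, 0.007], [0.282, 0.959, 0.019], [-0.001, 0.02, -1.0]]
force: [2.9, 1.6, 9.6]
width: 0.0148
gripper_force: 73.8
```

```bash
python3 - <<'E'
from h import *
s=robot.state();P=np.array(s["position"]);print(P.round(4),np.round(s["force"],1),np.round(s["moment"],2),s["width"])
c=shot("wrist");K,R,t=c[1:]
for q in("key","socket","quoin"):
  for r in spotter.trace("wrist",q)[:2]:
    print(q,round(r["confidence"],2),[int(x) for x in r["extent"]])
print(proj(K,R,t,(.4712,-.2885,.033)))
E
```

```text
[ 0.4672 -0.2908  0.1829] [2.9 1.6 9.6] [ 0.31 -1.03  0.01] 0.014759287324512229
key 0.72 [256, 171, 48, 200]
[280.98039391 203.98638549]
```

No driving torque at 25° of turn, so the key isn't engaged, and it was pressed too hard to slide during the search. I'm lifting and measuring the socket again from a different yaw, so that any camera-mount bias cancels.

```bash
python3 - <<'E'
from h import *
goto([.4437,-.336,.25],60)
E
```

```text
t 29.75 P [ 0.4672 -0.2908  0.1829] yaw 163.66 shift [ 0.0098 -0.0486 -0.0681] turn 103.7 w 0.0151
```

Call:
{"fn": "play_rows", "kwargs": {
  "increments": [
    [0, 0, -0.03, 0],
    [0, 0, -0.065, 0],
    [0.001, -0.005, -0.068, 10.5],
    [0.002, -0.01, -0.068, 21],
    [0.003, -0.015, -0.068, 31.5],
    [0.004, -0.02, -0.068, 42],
    [0.005, -0.025, -0.068, 52.5],
    [0.006, -0.03, -0.068, 63],
    [0.007, -0.036, -0.068, 73.5],
    [0.008, -0.042, -0.068, 84],
    [0.01, -0.0486, -0.068, 94.5],
    [0.01, -0.0486, -0.068, 103.7],
    [0.01, -0.0486, -0.068, 103.7],
    [0.01, -0.0486, -0.068, 103.7]
  ]
}}

```text
time: 31.5
position: [0.4407, -0.335, 0.247]
ee_rot: [[0.499, 0.867, -0.001], [0.867, -0.499, 0.021], [0.018, -0.012, -1.0]]
force: [-0.3, -0.2, -2.2]
width: 0.0147
gripper_force: 72.2
```

```bash
cat >> h.py <<'E'
def hole(name,c0=(.471,-.289)):
    c=shot("wrist");goto();K,R,t=c[1:];g=cv2.cvtColor(c[0],7)
    a=np.arange(-20,20.1,.5)*.001
    uv=np.array([[proj(K,R,t,(c0[0]-x,c0[1]-y,.033)) for y in a] for x in a],np.float32)
    p=cv2.remap(g,uv[...,0].copy(),uv[...,1].copy(),cv2.INTER_LINEAR)
    m=(p<95).astype(np.uint8);n,l,st,ce=cv2.connectedComponentsWithStats(m)
    for i in range(1,n):
        if 300<st[i,4]<2500:
            W=np.argwhere(l==i).astype(np.float32)*.5-20
            r=cv2.minAreaRect(W);print(name,"dark comp centre",c0[0]-r[0][0]/1e3,c0[1]-r[0][1]/1e3,np.round(r[1],1),round(r[2],1))
    for q in("socket","quoin"):
        for r in spotter.trace("wrist",q)[:1]:
            cs=max(cv2.findContours(r["region"].astype(np.uint8),0,2)[0],key=cv2.contourArea)[:,0]
            W=np.array([ray(K,R,t,u,.033)[:2] for u in cs],np.float32)*1000
            print(name,q,round(r["confidence"],2),[np.round(v,1) for v in cv2.minAreaRect(W)])
    return p
E
python3 - <<'E'
from h import *
p=hole("B")
print("\n".join(" ".join(f"{v:3d}" for v in r) for r in p[::4,::4]))
E
```

```text
t 31.55 P [ 0.4407 -0.335   0.247 ] yaw 60.05 shift [0. 0. 0.] turn 0 w 0.0144
B dark comp centre 0.47208108139038085 -0.3039864864349365 [24.   4.6] 9.5
B dark comp centre 0.46721153640747065 -0.27555769252777096 [30.4  9.4] 11.3
B dark comp centre 0.47133599948883054 -0.2875980024337768 [17.3 15.2] 10.3
B socket 0.58 [array([ 470.6, -289.1]), array([25.8, 25.8]), np.float64(7.5)]
B quoin 0.97 [array([ 471.1, -289.5]), array([24.6, 25.5]), np.float64(6.0)]
198 199 196 196 207 204 209 215 213 215 214 213 208 194 183 162 134 117 111 110 121
209 215 217 217 218 215 212 197 188 170 144 126 109  92  88  83  84  93 175 202 201
218 203 192 179 150 131 119  95  90  85  81  89 113 115 114 119 117 123 195 210 208
119 100  87  83  82  84 107 117 117 118 116 114 118 119 119 118 115 112 176 213 210
 96 111 112  92  95 117 119 122 119 119 119 120 119 121 121 121  96  76 124 216 214
 92  81  80 100 115 120 119 122 118 118 117 110 112 107 113 117  88  74 106 211 214
 99  78  79  98 120 111  95  95  92  94 100  97 103 116 114 117  90  75  92 197 213
115  76  77  93 120  92  79  84  80  82  81  79  7
[... 425 characters left out ...]
 118 124 115  86  76  93 197
207 118  74  76  95 120  94  74  74  74  73  79  77  93 113 123 120 104  77  81 174
209 137  74  77  89 118 102  80  82  88  97 104 111 117 122 119 112 102  76  77 156
205 154  78  75  85 116 114 101 111 114 114 121 118 120 119 117 116 101  79  81 147
206 170  82  76  80 113 120 118 120 119 116 111 104 103  97  92 109 115 113 113 151
203 182  87  76  76 102 102 101 117 112 112 114 113 110 111 111 114 116 119 119 139
204 197 103  76  74  74  75  96 118 117 117 114 116 126 134 139 154 175 184 187 201
210 205 123  74  78  82  90 103 123 139 155 167 177 195 206 209 210 211 210 203 200
205 197 150 127 137 157 184 195 200 212 214 214 212 211 205 186 175 172 150 128 124
```

```bash
cat >> h.py <<'E'
def sidekey():
    s=robot.state();P=np.array(s["position"]);tz=np.array(s["ee_rot"])[:,2];d=shot("side");K,R,t=d[1:]
    im=d[0].astype(int)
    for q in np.arange(.04,.165,.01):
        u,v=proj(K,R,t,P+tz*q);v=int(round(v));u0=int(round(u))
        print(f"q{q:.2f} v{v} pred {u:.1f} | base {u0-6}:",im[v,u0-6:u0+8].mean(1).astype(int).tolist(), (im[v,u0-6:u0+8,0]-im[v,u0-6:u0+8,2]).tolist())
    print("dir px/mm x,y:",[(1e3*(proj(K,R,t,P+np.array(e)*1e-3)-proj(K,R,t,P))/1e3).round(3).tolist() for e in((1,0,0),(0,1,0),(0,0,1))])
    for r in spotter.trace("side","key")[:4]: print(round(r["confidence"],2),[int(x) for x in r["extent"]])
E
python3 -c "
from h import *
sidekey()"
```

```text
q0.04 v226 pred 308.4 | base 302: [166, 166, 163, 157, 147, 149, 150, 151, 147, 141, 132, 115, 107, 104] [136, 137, 136, 124, 79, 24, 9, 8, 10, 14, 34, 71, 85, 87]
q0.05 v229 pred 308.3 | base 302: [165, 163, 162, 164, 162, 146, 143, 142, 135, 124, 119, 117, 120, 118] [136, 138, 139, 135, 110, 41, 10, 15, 35, 69, 79, 72, 59, 65]
q0.06 v231 pred 308.2 | base 302: [162, 164, 163, 166, 163, 150, 146, 145, 145, 134, 126, 123, 125, 130] [140, 137, 139, 125, 95, 33, 13, 20, 34, 37, 18, 8, 3, 6]
q0.07 v234 pred 308.2 | base 302: [162, 163, 158, 149, 146, 147, 143, 145, 133, 134, 159, 180, 183, 173] [118, 102, 77, 52, 25, 9, 8, 10, 21, 47, 80, 94, 94, 89]
q0.08 v236 pred 308.1 | base 302: [136, 129, 125, 127, 138, 143, 149, 157, 171, 186, 194, 195, 193, 195] [26, 13, 10, 12, 10, 10, 10, 29, 69, 94, 96, 97, 99, 96]
q0.09 v239 pred 308.0 | base 302: [160, 179, 185, 185, 170, 152, 151, 163, 183, 190, 187, 187, 186, 184] [81, 95, 96, 86, 55, 19, 12, 40, 80, 95, 100, 98, 98, 100]
q0.10 v241 pred 307.9 | base 302: [192, 192, 191, 187, 168, 152, 148, 160, 173, 182, 188, 191, 194, 197] [98, 99, 98, 
[... 462 characters left out ...]
63, 165, 164, 166] [88, 87, 87, 74, 31, 11, 13, 31, 71, 108, 121, 129, 132, 131]
q0.14 v251 pred 307.6 | base 302: [178, 183, 197, 193, 165, 149, 146, 146, 146, 138, 142, 150, 155, 160] [18, 13, 14, 14, 12, 9, 9, 12, 26, 64, 98, 103, 99, 112]
q0.15 v253 pred 307.6 | base 302: [211, 203, 184, 170, 158, 147, 146, 156, 169, 167, 143, 120, 122, 138] [12, 14, 12, 12, 9, 9, 11, 23, 54, 84, 86, 78, 83, 89]
q0.16 v256 pred 307.5 | base 301: [207, 208, 209, 207, 195, 169, 151, 142, 142, 153, 176, 194, 199, 198] [15, 14, 14, 15, 14, 12, 9, 8, 7, 14, 30, 52, 71, 85]
dir px/mm x,y: [[0.276, -0.088], [-0.165, -0.155], [0.004, -0.267]]
0.75 [167, 187, 32, 27]
0.56 [228, 262, 27, 37]
0.47 [305, 207, 6, 51]
```

```bash
python3 - <<'E'
from h import *
d=shot("side");im=d[0].astype(int)
for v in range(250,264): print(v,im[v,300:318].mean(1).astype(int).tolist(),(im[v,300:318,0]-im[v,300:318,2]).tolist())
r=[r for r in spotter.trace("side","key") if 300<r["extent"][0]<312]
for k in r:
    m=k["region"]
    for v in range(205,260,2): x=np.nonzero(m[v])[0]; print(v,(x.min(),x.max()) if len(x) else None,end="; ")
E
```

```text
250 [175, 172, 174, 192, 208, 196, 164, 147, 149, 160, 166, 157, 154, 159, 164, 162, 163, 161] [86, 63, 35, 27, 25, 23, 13, 10, 9, 19, 42, 79, 96, 110, 117, 128, 124, 115]
251 [176, 184, 181, 183, 197, 192, 169, 150, 147, 147, 143, 134, 140, 149, 152, 159, 160, 161] [47, 32, 20, 13, 12, 14, 12, 9, 10, 12, 27, 69, 98, 102, 99, 113, 116, 109]
252 [200, 206, 202, 195, 184, 182, 169, 151, 145, 142, 143, 129, 119, 129, 134, 150, 155, 152] [22, 17, 16, 14, 13, 10, 9, 9, 11, 14, 30, 64, 86, 90, 86, 92, 96, 94]
253 [212, 213, 210, 205, 187, 169, 158, 149, 147, 159, 168, 167, 145, 120, 123, 137, 148, 150] [12, 12, 14, 13, 13, 12, 9, 7, 11, 24, 56, 85, 86, 80, 82, 90, 88, 85]
254 [210, 212, 212, 210, 198, 178, 157, 150, 154, 170, 190, 194, 181, 154, 130, 127, 136, 144] [13, 12, 11, 14, 12, 11, 10, 7, 10, 31, 61, 80, 92, 90, 84, 89, 95, 98]
255 [211, 210, 211, 210, 207, 189, 162, 147, 151, 162, 184, 196, 197, 188, 175, 150, 124, 128] [13, 14, 13, 13, 15, 13, 11, 11, 9, 16, 39, 59, 76, 90, 97, 94, 86, 93]
256 [210, 209, 210, 208, 209, 193, 167, 148, 143, 140, 154, 175, 192, 200, 196, 184, 146, 1
[... 1281 characters left out ...]
.int64(307), np.int64(310)); 215 (np.int64(307), np.int64(311)); 217 (np.int64(307), np.int64(311)); 219 (np.int64(307), np.int64(311)); 221 (np.int64(307), np.int64(311)); 223 (np.int64(307), np.int64(311)); 225 (np.int64(307), np.int64(311)); 227 (np.int64(307), np.int64(311)); 229 (np.int64(308), np.int64(310)); 231 (np.int64(308), np.int64(309)); 233 None; 235 None; 237 None; 239 (np.int64(308), np.int64(308)); 241 (np.int64(307), np.int64(308)); 243 (np.int64(307), np.int64(308)); 245 (np.int64(307), np.int64(308)); 247 (np.int64(306), np.int64(308)); 249 (np.int64(306), np.int64(309)); 251 (np.int64(305), np.int64(309)); 253 (np.int64(306), np.int64(309)); 255 None; 257 None; 259 None;
```

```bash
python3 - <<'E'
from h import *
goto([.464,-.2914,.205],-171.4)
E
```

```text
t 31.85 P [ 0.4406 -0.3349  0.2469] yaw 59.95 shift [ 0.0486 -0.0011  0.0428] turn -128.6 w 0.015
```

Call:
{"fn": "play_rows", "kwargs": {
  "increments": [
    [0.004, 0, 0, -10.5],
    [0.008, 0, 0, -21],
    [0.012, 0, 0, -31.5],
    [0.016, 0, 0, -42],
    [0.02, 0, 0, -52.5],
    [0.024, 0, 0, -63],
    [0.028, 0, 0, -73.5],
    [0.033, 0, 0, -84],
    [0.038, 0, 0, -94.5],
    [0.043, -0.001, 0.01, -105],
    [0.0486, -0.001, 0.02, -115.5],
    [0.0486, -0.001, 0.03, -126],
    [0.0486, -0.001, 0.04, -128.6],
    [0.0486, -0.001, 0.04, -128.6],
    [0.0486, -0.001, 0.04, -128.6]
  ]
}}

```text
time: 33.72
position: [0.4642, -0.2917, 0.2082]
ee_rot: [[-0.989, -0.148, -0.001], [-0.148, 0.989, 0.021], [-0.002, 0.021, -1.0]]
force: [-0.1, 0.3, -2.1]
width: 0.0148
gripper_force: 72.1
```

```bash
python3 - <<'E'
from h import *
sidekey();goto([.464,-.2914,.19],-171.4)
K,R,t=shot("side")[1:];print(proj(K,R,t,(.4711,-.2883,.033)))
E
```

```text
q0.04 v227 pred 307.7 | base 302: [165, 163, 166, 161, 143, 134, 134, 141, 135, 125, 115, 112, 108, 106] [135, 138, 134, 117, 59, 14, 8, 8, 21, 52, 79, 87, 88, 87]
q0.05 v230 pred 307.6 | base 302: [167, 165, 162, 161, 144, 135, 137, 139, 137, 129, 121, 122, 123, 125] [135, 136, 135, 116, 56, 16, 5, 8, 18, 39, 45, 33, 24, 28]
q0.06 v232 pred 307.5 | base 302: [164, 163, 164, 162, 146, 132, 137, 140, 137, 129, 122, 119, 123, 126] [136, 138, 133, 113, 54, 15, 9, 8, 9, 9, 10, 12, 12, 8]
q0.07 v234 pred 307.4 | base 301: [164, 161, 163, 157, 148, 136, 131, 134, 137, 136, 138, 160, 179, 182] [127, 118, 100, 75, 53, 23, 8, 7, 10, 14, 37, 78, 96, 94]
q0.08 v237 pred 307.4 | base 301: [130, 123, 128, 133, 139, 134, 135, 134, 145, 156, 181, 191, 190, 191] [9, 8, 17, 35, 41, 23, 10, 8, 12, 41, 82, 96, 100, 100]
q0.09 v239 pred 307.3 | base 301: [147, 160, 178, 186, 181, 157, 137, 138, 142, 159, 180, 188, 187, 185] [60, 80, 94, 95, 87, 47, 13, 10, 15, 42, 83, 94, 98, 98]
q0.10 v242 pred 307.2 | base 301: [193, 193, 193, 191, 185, 157, 136, 136, 144, 157, 182, 194, 197, 196] [97, 97, 97, 97, 89,
[... 568 characters left out ...]
9, 174, 181, 195, 181, 157, 144, 143, 153, 162, 152, 149, 155] [32, 17, 17, 22, 22, 16, 8, 8, 10, 14, 33, 74, 98, 98]
q0.15 v253 pred 306.9 | base 301: [212, 213, 208, 196, 179, 166, 161, 155, 149, 153, 158, 141, 117, 122] [12, 10, 14, 13, 12, 12, 9, 10, 10, 25, 54, 74, 81, 83]
q0.16 v256 pred 306.8 | base 301: [208, 209, 208, 207, 204, 184, 159, 141, 138, 148, 173, 194, 199, 195] [14, 13, 14, 14, 14, 13, 9, 5, 8, 16, 33, 52, 71, 87]
dir px/mm x,y: [[0.266, -0.085], [-0.158, -0.15], [0.004, -0.257]]
0.72 [295, 217, 24, 40]
0.72 [230, 263, 26, 35]
0.63 [169, 186, 26, 26]
t 33.825 P [ 0.4643 -0.2917  0.2084] yaw -171.5 shift [0.0003 0.     0.0184] turn -0.1 w 0.0144
[308.53047236 258.52678613]
```

Call:
{"fn": "play_rows", "kwargs": {
  "increments": [
    [-0.0012, 0, 0.008, 0],
    [-0.0012, 0, 0.014, 0],
    [-0.0012, 0, 0.018, 0],
    [-0.0012, 0, 0.021, 0],
    [-0.0012, 0, 0.024, 0],
    [-0.0012, 0, 0.026, 0],
    [-0.0012, 0, 0.026, 0]
  ]
}}

```text
time: 34.75
position: [0.4662, -0.2913, 0.1836]
ee_rot: [[-0.989, -0.148, 0.002], [-0.148, 0.989, 0.02], [-0.004, 0.02, -1.0]]
force: [-0.4, 0.5, 9.0]
width: 0.015
gripper_force: 73.8
```

Call:
{"fn": "play_rows", "kwargs": {
  "increments": [
    [0, 0, 0.002, 3],
    [0.001, 0, 0.003, 6],
    [0, 0.001, 0.003, 2],
    [-0.001, 0, 0.004, -3],
    [0, -0.001, 0.004, -6],
    [0.001, 0, 0.004, -2],
    [0, 0, 0.004, 0]
  ]
}}

```text
time: 35.62
position: [0.4679, -0.2922, 0.1827]
ee_rot: [[-0.989, -0.147, 0.006], [-0.147, 0.989, 0.017], [-0.009, 0.016, -1.0]]
force: [-2.7, 1.4, 25.8]
width: 0.0145
gripper_force: 76.0
```

```bash
python3 - <<'E'
from h import *
s=robot.state();P=np.array(s["position"]);tz=np.array(s["ee_rot"])[:,2];print(P.round(4),np.round(s["force"],1),np.round(s["moment"],2))
d=shot("side");im=d[0].astype(int);K,R,t=d[1:]
for z in(.019,.033,.036,.039,.169):print(z,proj(K,R,t,(.4711,-.2883,z)).round(1))
print("bar at q.006/.014",proj(K,R,t,P+tz*.006),proj(K,R,t,P+tz*.014))
for v in list(range(216,234))+list(range(248,268)): print(v,im[v,294:324].mean(1).astype(int).tolist())
E
```

```text
[ 0.4679 -0.2922  0.1827] [-2.7  1.4 25.8] [ 0.79  0.93 -0.04]
0.019 [308.5 261.7]
0.033 [308.5 258.5]
0.036 [308.5 257.8]
0.039 [308.6 257.1]
0.169 [309.1 225.9]
bar at q.006/.014 [308.89257534 224.83609812] [308.85076218 226.81650742]
216 [165, 165, 157, 141, 124, 116, 105, 97, 90, 65, 54, 54, 57, 55, 53, 53, 50, 50, 56, 55, 56, 66, 72, 67, 59, 56, 58, 69, 81, 89]
217 [165, 166, 165, 156, 137, 119, 111, 107, 96, 69, 54, 55, 55, 57, 56, 55, 56, 59, 60, 59, 56, 55, 61, 57, 55, 54, 54, 64, 77, 92]
218 [166, 166, 165, 162, 157, 137, 116, 110, 99, 75, 59, 59, 58, 55, 55, 54, 54, 65, 68, 61, 57, 53, 55, 52, 52, 53, 57, 64, 83, 113]
219 [167, 166, 165, 166, 164, 153, 126, 113, 107, 89, 71, 65, 54, 53, 53, 53, 58, 66, 70, 62, 54, 54, 51, 55, 49, 52, 55, 67, 95, 130]
220 [166, 167, 165, 165, 164, 158, 138, 119, 108, 104, 91, 84, 60, 51, 50, 54, 53, 56, 58, 53, 56, 52, 49, 49, 54, 49, 60, 83, 106, 128]
221 [163, 164, 164, 165, 167, 161, 154, 140, 121, 113, 107, 93, 68, 56, 57, 53, 52, 54, 52, 53, 53, 51, 52, 50, 54, 63, 84, 101, 115, 115]
222 [163, 162, 163, 166, 167, 166, 163, 157, 136, 118
[... 4115 characters left out ...]
, 168, 142, 117, 102, 95, 100, 108, 126, 160, 198, 212, 201, 187, 172, 171, 189, 197, 201]
264 [227, 202, 170, 127, 97, 88, 94, 104, 116, 127, 130, 143, 153, 155, 143, 128, 119, 124, 124, 136, 161, 201, 212, 212, 206, 194, 177, 173, 183, 197]
265 [235, 231, 220, 183, 133, 102, 89, 91, 100, 116, 125, 129, 136, 143, 153, 159, 158, 153, 140, 137, 154, 187, 207, 210, 212, 208, 196, 182, 173, 181]
266 [232, 235, 233, 220, 181, 140, 105, 89, 89, 101, 112, 120, 128, 134, 146, 164, 178, 179, 160, 140, 139, 161, 189, 204, 208, 212, 210, 201, 188, 168]
267 [213, 228, 232, 230, 215, 184, 148, 118, 99, 89, 94, 108, 118, 128, 131, 143, 160, 174, 173, 159, 142, 140, 160, 183, 195, 209, 210, 202, 188, 170]
```

Call:
{"fn": "play_rows", "kwargs": {
  "increments": [
    [0, 0, -0.003, 8],
    [0, 0, -0.003, 16],
    [0, 0, -0.003, 24],
    [0, 0, -0.003, 32],
    [0, 0, -0.003, 40],
    [0, 0, -0.003, 40]
  ]
}}

```text
time: 36.42
position: [0.4679, -0.2918, 0.1834]
ee_rot: [[-0.853, 0.523, 0.005], [0.523, 0.852, 0.019], [0.005, 0.019, -1.0]]
force: [2.2, 0.0, 10.1]
width: 0.015
gripper_force: 73.7
```

```bash
python3 - <<'E'
from h import *
for i in range(2):
    s=robot.state();print(np.round(s["position"],4),np.round(s["force"],1),np.round(s["moment"],2),np.round(s["effort"],2),np.round(s["qpos"],3));shot("side")
E
```

```text
[ 0.4679 -0.2918  0.1834] [ 2.2  0.  10.1] [ 0.14 -0.65  0.03] [ -0.81 -43.49  27.03   0.86  -0.6    0.37] [-0.568  0.268 -0.279  1.03   0.019 -0.018]
[ 0.4679 -0.2918  0.1834] [ 1.6  0.3 10.3] [ 0.12 -0.63  0.07] [ -0.81 -43.47  27.02   0.87  -0.6    0.1 ] [-0.568  0.268 -0.279  1.03   0.019 -0.019]
```

Call:
{"fn": "play_rows", "kwargs": {
  "increments": [
    [0, 0, -0.006, -8],
    [0, 0, -0.012, -16],
    [0.0045, 0.0011, -0.012, -24],
    [0.0045, 0.0011, -0.012, -32],
    [0.0045, 0.0011, -0.012, -40],
    [0.0045, 0.0011, -0.012, -40],
    [0.0045, 0.0011, -0.007, -40],
    [0.0045, 0.0011, -0.003, -40],
    [0.0045, 0.0011, 0.0, -40],
    [0.0045, 0.0011, 0.002, -40],
    [0.0045, 0.0011, 0.002, -40]
  ]
}}

```text
time: 37.9
position: [0.4668, -0.2908, 0.1866]
ee_rot: [[-0.989, -0.147, 0.011], [-0.146, 0.989, 0.013], [-0.013, 0.011, -1.0]]
force: [-3.3, 1.4, 39.3]
width: 0.0148
gripper_force: 78.8
```

Call:
{"fn": "play_rows", "kwargs": {
  "increments": [
    [0, 0, -0.006, 0],
    [-0.0013, -0.0035, -0.011, 0],
    [-0.0013, -0.0035, -0.011, 0],
    [-0.0013, -0.0035, -0.006, 0],
    [-0.0013, -0.0035, -0.0028, 0],
    [-0.0012, -0.0042, -0.0026, 0],
    [-0.0011, -0.005, -0.0024, 0],
    [-0.001, -0.0058, -0.0022, 0],
    [-0.0009, -0.0066, -0.002, 0],
    [-0.0008, -0.0074, -0.002, 0],
    [-0.0008, -0.0074, -0.002, 0]
  ]
}}

```text
time: 39.28
position: [0.4671, -0.2954, 0.1865]
ee_rot: [[-0.989, -0.148, 0.008], [-0.148, 0.989, 0.019], [-0.011, 0.018, -1.0]]
force: [-3.0, 5.9, 38.3]
width: 0.0149
gripper_force: 80.7
```

Call:
{"fn": "play_rows", "kwargs": {
  "increments": [
    [0, 0, -0.01, 0],
    [0, 0.002, -0.022, 0],
    [0, 0.004, -0.027, 0],
    [0, 0.004, -0.027, 0],
    [0, 0.004, -0.027, 0]
  ]
}}

```text
time: 39.9
position: [0.463, -0.2911, 0.2071]
ee_rot: [[-0.989, -0.148, -0.002], [-0.148, 0.989, 0.022], [-0.001, 0.022, -1.0]]
force: [0.1, -0.3, -2.5]
width: 0.0149
gripper_force: 72.9
```

```bash
cat >> h.py <<'E'
def shank():
    """sub-pixel shank centre in side view against prediction along tool axis"""
    s=robot.state();P=np.array(s["position"]);tz=np.array(s["ee_rot"])[:,2];d=shot("side");K,R,t=d[1:]
    c=(d[0][...,0].astype(float)-d[0][...,2]);out=[]
    for q in np.arange(.085,.1305,.004):
        u,v=proj(K,R,t,P+tz*q);cols=np.arange(int(u)-5,int(u)+8)
        row=cv2.remap(c.astype(np.float32),np.float32(cols)[None],np.full((1,len(cols)),v,np.float32),1)[0]
        w=np.clip(75-row,0,None);k=np.argmin(abs(cols-u-.5));w[:max(k-4,0)]=0;w[k+5:]=0
        out.append((q,(w*cols).sum()/w.sum()-u))
    o=np.array(out);f=np.polyfit(o[:,0],o[:,1],1);print("P",P.round(4),"tz",tz.round(3),"du",o[:,1].round(2).tolist());print("du at bar .01",np.polyval(f,.01).round(2),"tip .16",np.polyval(f,.16).round(2))
    print("px/mm",[(proj(K,R,t,P+np.array(e)*.01)-proj(K,R,t,P)).round(2)[0]/10 for e in((1,0,0),(0,1,0))],"sock u - pred tip u",proj(K,R,t,(.4711,-.2883,.02))[0]-proj(K,R,t,P+tz*.16)[0])
E
python3 -c "
from h import *
shank();c=shot('wrist')
for r in spotter.trace('wrist','key')[:1]:
    m=r['region'];ys,xs=np.nonzero(m);print(r['extent'])
    for v in range(ys.min(),ys.max(),8): x=np.nonzero(m[v])[0];print(v,x.min(),x.max(),end='; ')
"
```

```text
P [ 0.463  -0.2911  0.2071] tz [-0.002  0.022 -1.   ] du [-0.58, -0.21, -0.14, -0.12, -0.2, -0.35, -0.46, -0.47, -0.43, -0.42, -0.4, -0.6]
du at bar .01 0.18 tip .16 -0.66
px/mm [np.float64(0.265), np.float64(-0.157)] sock u - pred tip u 2.143844414150692
[377.3, 0.9, 52.7, 38.7]
0 404 429; 8 397 422; 16 387 415; 24 379 407; 32 379 400;
```

The key had rolled in the grip under the off-centre pressing. The side-view fit now puts it nearly on the tool axis, so I'm aiming again from the fresh numbers.

Call:
{"fn": "play_rows", "kwargs": {
  "increments": [
    [-0.005, -0.0007, 0, 0],
    [-0.0097, -0.0014, 0, 0],
    [-0.0097, -0.0014, 0.008, 0],
    [-0.0097, -0.0014, 0.015, 0],
    [-0.0097, -0.0014, 0.019, 0],
    [-0.0097, -0.0014, 0.022, 0],
    [-0.0097, -0.0014, 0.024, 0],
    [-0.0097, -0.0014, 0.025, 0]
  ]
}}

```text
time: 41.05
position: [0.4745, -0.2916, 0.1861]
ee_rot: [[-0.989, -0.148, 0.003], [-0.148, 0.989, 0.019], [-0.006, 0.018, -1.0]]
force: [-2.5, 1.3, 20.9]
width: 0.0148
gripper_force: 76.3
```

```bash
python3 - <<'E'
from h import *
shank()
d=shot("side");im=d[0].astype(int)
print("cols 300..318")
for v in range(250,266): print(v,im[v,300:319].mean(1).astype(int).tolist())
E
```

```text
P [ 0.4745 -0.2916  0.1861] tz [ 0.003  0.019 -1.   ] du [-0.74, -0.84, -0.86, -0.81, -0.79, -0.89, -0.98, -0.91, -0.87, -1.21, -1.36, -1.38]
du at bar .01 0.3 tip .16 -1.66
px/mm [np.float64(0.262), np.float64(-0.157)] sock u - pred tip u -1.0498067427475348
cols 300..318
250 [175, 171, 173, 185, 194, 197, 184, 150, 133, 140, 140, 143, 152, 158, 163, 164, 165, 161, 161]
251 [180, 184, 178, 176, 176, 184, 175, 148, 136, 138, 139, 139, 142, 149, 152, 161, 160, 158, 163]
252 [200, 207, 204, 188, 172, 169, 161, 144, 138, 140, 140, 134, 124, 129, 136, 150, 157, 153, 158]
253 [210, 212, 211, 208, 199, 180, 162, 144, 136, 141, 146, 150, 136, 119, 120, 138, 146, 149, 153]
254 [210, 212, 213, 212, 211, 203, 183, 152, 138, 143, 152, 170, 173, 152, 128, 124, 133, 144, 148]
255 [209, 211, 212, 211, 211, 207, 190, 166, 143, 143, 153, 175, 189, 186, 172, 148, 124, 125, 140]
256 [208, 207, 210, 209, 204, 192, 183, 170, 153, 141, 147, 163, 187, 197, 197, 186, 149, 117, 121]
257 [208, 209, 208, 204, 194, 179, 158, 156, 151, 144, 140, 146, 166, 192, 196, 195, 179, 150, 128]
258 [198, 206, 202, 186, 168, 150, 136, 138, 141, 138, 134, 131, 140, 163, 180, 195, 195, 188, 172]
259 [170, 192, 194, 164, 135, 126, 126, 127, 131, 126, 118, 114, 116, 128, 150, 174, 192, 201, 198]
260 [144, 166, 181, 162, 131, 116, 115, 110, 112, 107, 97, 95, 97, 104, 127, 148, 170, 190, 198]
261 [126, 138, 157, 162, 144, 132, 120, 111, 100, 92, 90, 90, 90, 99, 124, 147, 166, 171, 183]
262 [123, 127, 135, 145, 154, 157, 146, 122, 105, 90, 90, 90, 93, 107, 131, 166, 187, 183, 172]
263 [109, 120, 124, 131, 145, 162, 165, 143, 118, 97, 94, 100, 108, 118, 137, 166, 197, 200, 188]
264 [94, 105, 114, 124, 133, 142, 154, 155, 142, 129, 121, 123, 131, 127, 136, 156, 191, 206, 206]
265 [89, 93, 98, 112, 124, 130, 134, 144, 154, 161, 158, 161, 156, 140, 132, 140, 165, 192, 206]
```

Call:
{"fn": "play_rows", "kwargs": {
  "increments": [
    [0, 0, -0.006, 0],
    [0, 0, -0.012, 0],
    [0, 0, -0.012, 0],
    [0, 0, -0.012, 0]
  ],
  "newtons": 120
}}

```text
time: 41.65
position: [0.4729, -0.2909, 0.1944]
ee_rot: [[-0.989, -0.148, -0.002], [-0.148, 0.989, 0.022], [-0.002, 0.022, -1.0]]
force: [-0.5, 0.2, -3.2]
width: 0.0139
gripper_force: 117.4
```

```bash
python3 - <<'E'
from h import *
shank();shank();print(robot.state()["force"],robot.state()["moment"],robot.state()["gripper_force"])
d=shot("side");im=d[0].astype(int)
print("cols 300..318")
for v in range(248,266): print(v,im[v,300:319].mean(1).astype(int).tolist())
E
```

```text
P [ 0.4729 -0.2909  0.1944] tz [-0.002  0.022 -1.   ] du [-0.28, -0.31, -0.33, -0.34, -0.34, -0.29, -0.2, -0.22, -0.31, -0.28, -0.41, -0.52]
du at bar .01 -0.1 tip .16 -0.44
px/mm [np.float64(0.263), np.float64(-0.158)] sock u - pred tip u -0.29769623678271273
P [ 0.4728 -0.2909  0.1943] tz [-0.002  0.022 -1.   ] du [-0.24, -0.25, -0.29, -0.33, -0.32, -0.26, -0.18, -0.21, -0.28, -0.28, -0.35, -0.82]
du at bar .01 0.24 tip .16 -0.62
px/mm [np.float64(0.263), np.float64(-0.157)] sock u - pred tip u -0.2603863641694488
[-0.36716912 -0.10160159 -2.08699267] [-0.07401654  0.02466341  0.04955477] 117.43837237358093
cols 300..318
248 [187, 187, 191, 195, 193, 190, 176, 148, 135, 140, 144, 154, 161, 166, 164, 165, 165, 165, 163]
249 [187, 181, 185, 194, 193, 189, 173, 144, 134, 140, 142, 147, 159, 164, 166, 165, 163, 163, 163]
250 [175, 171, 172, 185, 193, 192, 175, 144, 139, 138, 142, 148, 153, 159, 163, 163, 163, 159, 161]
251 [178, 184, 179, 175, 180, 188, 175, 147, 137, 140, 142, 144, 146, 150, 155, 160, 161, 161, 158]
252 [201, 207, 201, 187, 179, 183, 178, 150, 139, 142, 147, 152, 136,
[... 614 characters left out ...]
, 195, 185, 171]
259 [172, 193, 195, 164, 136, 127, 117, 106, 101, 97, 102, 115, 126, 137, 151, 173, 193, 199, 199]
260 [143, 167, 180, 162, 129, 116, 112, 100, 94, 87, 93, 102, 116, 120, 130, 147, 170, 193, 200]
261 [131, 141, 159, 160, 147, 133, 119, 110, 106, 89, 88, 91, 98, 107, 123, 149, 165, 174, 186]
262 [121, 127, 134, 144, 153, 157, 147, 125, 117, 96, 86, 87, 95, 106, 132, 165, 185, 181, 172]
263 [111, 119, 124, 131, 143, 160, 164, 146, 121, 100, 93, 101, 109, 119, 133, 160, 187, 197, 188]
264 [93, 107, 116, 126, 132, 143, 152, 155, 141, 127, 119, 117, 125, 129, 134, 145, 165, 189, 202]
265 [86, 89, 103, 117, 124, 129, 136, 143, 153, 159, 152, 140, 133, 133, 131, 133, 143, 170, 199]
```

Call:
{"fn": "play_rows", "kwargs": {
  "increments": [
    [0.0016, -0.0006, 0.002, 0],
    [0.0016, -0.0006, 0.005, 0],
    [0.0016, -0.0006, 0.008, 0],
    [0.0016, -0.0006, 0.01, 0],
    [0.0016, -0.0006, 0.012, 0],
    [0.0016, -0.0006, 0.013, 0]
  ]
}}

```text
time: 42.55
position: [0.4723, -0.2921, 0.1831]
ee_rot: [[-0.989, -0.148, 0.001], [-0.148, 0.989, 0.02], [-0.004, 0.02, -1.0]]
force: [-1.0, -1.3, 9.8]
width: 0.014
gripper_force: 119.2
```

Call:
{"fn": "play_rows", "kwargs": {
  "increments": [
    [0.001, -0.001, -0.003, 0],
    [0.001, -0.001, 0, 0],
    [0.001, -0.001, 0.002, 0],
    [0.002, -0.002, -0.003, 0],
    [0.002, -0.002, 0, 0],
    [0.002, -0.002, 0.002, 0],
    [0.002, -0.002, 0.003, 0]
  ]
}}

```text
time: 43.42
position: [0.4717, -0.2947, 0.1825]
ee_rot: [[-0.989, -0.148, 0.004], [-0.148, 0.989, 0.019], [-0.007, 0.018, -1.0]]
force: [-2.3, 2.3, 23.7]
width: 0.0139
gripper_force: 121.3
```

Call:
{"fn": "play_rows", "kwargs": {
  "increments": [
    [-0.0019, 0.0007, -0.006, 0],
    [-0.0019, 0.0007, -0.003, 0],
    [-0.0019, 0.0007, -0.002, 4],
    [-0.0019, 0.0007, -0.001, -4],
    [-0.0019, 0.0007, -0.001, 0]
  ]
}}

```text
time: 44.05
position: [0.4714, -0.2928, 0.1788]
ee_rot: [[-0.989, -0.148, -0.002], [-0.148, 0.989, 0.022], [-0.001, 0.022, -1.0]]
force: [0.5, 0.3, -2.3]
width: 0.014
gripper_force: 117.7
```

Call:
{"fn": "play_rows", "kwargs": {
  "increments": [
    [-0.002, 0, -0.006, 0],
    [-0.002, 0, -0.003, 0],
    [-0.002, 0, -0.001, 4],
    [-0.002, 0, 0, -4],
    [-0.002, 0, 0, 0]
  ]
}}

```text
time: 44.68
position: [0.4734, -0.2925, 0.1794]
ee_rot: [[-0.989, -0.148, -0.002], [-0.148, 0.989, 0.021], [-0.001, 0.021, -1.0]]
force: [-0.5, -0.5, -2.4]
width: 0.014
gripper_force: 117.7
```

Call:
{"fn": "play_rows", "kwargs": {
  "increments": [
    [0.001, 0, 0.002, 0],
    [0.001, 0, 0.004, 0],
    [0.001, 0, 0.006, 0],
    [0.001, 0, 0.007, 0],
    [0.001, 0, 0.007, 0]
  ]
}}

```text
time: 45.3
position: [0.4731, -0.2928, 0.174]
ee_rot: [[-0.989, -0.149, 0.0], [-0.149, 0.989, 0.02], [-0.003, 0.02, -1.0]]
force: [-1.2, 0.5, 6.7]
width: 0.0142
gripper_force: 119.0
```

The key has dropped in and seated: TCP z is 0.174 with the collar on the rim. Now I turn clockwise.

Call:
{"fn": "play_rows", "kwargs": {
  "increments": [
    [0, 0, -0.001, 8],
    [0, 0, -0.001, 16],
    [0, 0, -0.001, 24],
    [0, 0, -0.001, 32],
    [0, 0, -0.001, 40],
    [0, 0, -0.001, 50],
    [0, 0, -0.001, 60],
    [0, 0, -0.001, 70],
    [0, 0, -0.001, 80],
    [0, 0, -0.001, 90],
    [0, 0, -0.001, 100],
    [0, 0, -0.001, 100]
  ]
}}

```text
time: 46.8
position: [0.4714, -0.2931, 0.1741]
ee_rot: [[0.025, 1.0, -0.004], [0.999, -0.025, 0.02], [0.02, -0.004, -1.0]]
force: [-5.3, -2.7, 4.7]
width: 0.0141
gripper_force: 118.7
```

```bash
python3 - <<'E'
from h import *
s=robot.state();goto();print(np.round(s["force"],1),np.round(s["moment"],2),np.round(s["effort"],2),np.round(s["qpos"],3))
E
```

```text
t 46.8 P [ 0.4714 -0.2931  0.1741] yaw 88.57 shift [0. 0. 0.] turn 0 w 0.0141
[-5.3 -2.7  4.7] [-0.73  1.62  0.16] [  2.33 -48.29  32.11  -1.52   2.04   0.6 ] [-0.564  0.287 -0.275  1.022  0.015  1.031]
```

Call:
{"fn": "play_rows", "kwargs": {
  "increments": [
    [0, 0, 0, 8],
    [0, 0, 0, 16],
    [0, 0, 0, 24],
    [0, 0, 0, 24]
  ]
}}

```text
time: 47.3
position: [0.4712, -0.2927, 0.1741]
ee_rot: [[0.429, 0.903, -0.004], [0.903, -0.429, 0.02], [0.017, -0.012, -1.0]]
force: [-5.2, -1.6, 5.7]
width: 0.0141
gripper_force: 118.8
```

```bash
python3 - <<'E'
from h import *
s=robot.state();goto();print(np.round(s["force"],1),np.round(s["moment"],2),np.round(s["effort"],2)[5],np.round(s["qpos"],3)[5])
E
```

```text
t 47.3 P [ 0.4712 -0.2927  0.1741] yaw 64.6 shift [0. 0. 0.] turn 0 w 0.0141
[-5.2 -1.6  5.7] [-0.44  1.69  0.16] 0.48 1.45
```

Call:
{"fn": "play_rows", "kwargs": {
  "increments": [
    [0, 0, 0, 6],
    [0, 0, 0, 12],
    [0, 0, 0, 12]
  ]
}}

```text
time: 47.68
position: [0.4712, -0.2926, 0.174]
ee_rot: [[0.607, 0.795, -0.004], [0.795, -0.607, 0.021], [0.014, -0.016, -1.0]]
force: [-5.6, 0.1, 4.9]
width: 0.014
gripper_force: 118.9
```

```bash
python3 - <<'E'
from h import *
s=robot.state();goto();print(np.round(s["force"],1),np.round(s["moment"],2),np.round(s["effort"],2)[5],np.round(s["qpos"],3)[5])
E
```

```text
t 47.675 P [ 0.4712 -0.2926  0.174 ] yaw 52.62 shift [0. 0. 0.] turn 0 w 0.014
[-5.6  0.1  4.9] [-0.3   1.66  0.15] 0.39 1.659
```

Call:
{"fn": "play_rows", "kwargs": {
  "increments": [
    [0, 0, 0, 6],
    [0, 0, 0, 12],
    [0, 0, 0, 12]
  ]
}}

```text
time: 48.05
position: [0.4712, -0.2923, 0.174]
ee_rot: [[0.759, 0.651, -0.004], [0.651, -0.759, 0.021], [0.011, -0.019, -1.0]]
force: [-5.9, -0.3, 6.9]
width: 0.0139
gripper_force: 118.9
```

```bash
python3 - <<'E'
from h import *
s=robot.state();goto();print(np.round(s["force"],1),np.round(s["moment"],2),np.round(s["effort"],2)[5],np.round(s["qpos"],3)[5])
E
```

```text
t 48.05 P [ 0.4712 -0.2923  0.174 ] yaw 40.63 shift [0. 0. 0.] turn 0 w 0.0139
[-5.9 -0.3  6.9] [-0.12  1.75  0.15] 0.4 1.868
```

Call:
{"fn": "play_rows", "kwargs": {
  "increments": [
    [0, 0, 0, 6],
    [0, 0, 0, 10],
    [0, 0, 0, 10]
  ]
}}

```text
time: 48.42
position: [0.4713, -0.2922, 0.174]
ee_rot: [[0.86, 0.51, -0.004], [0.51, -0.86, 0.022], [0.008, -0.021, -1.0]]
force: [-5.2, 0.4, 5.6]
width: 0.0142
gripper_force: 118.9
```

```bash
python3 - <<'E'
from h import *
s=robot.state();goto();print(np.round(s["force"],1),np.round(s["moment"],2),np.round(s["effort"],2)[5],np.round(s["qpos"],3)[5])
c=shot("wrist");K,R,t=c[1:];g=cv2.cvtColor(c[0],7)
for q in("key","block"):
  for r in spotter.trace("wrist",q)[:1]:
    m=r["region"];ys,xs=np.nonzero(m);print(q,r["confidence"],r["extent"])
    for v in range(ys.min(),ys.max(),16): x=np.nonzero(m[v])[0];print(v,x.min(),x.max(),end='; ')
E
```

```text
t 48.425 P [ 0.4713 -0.2922  0.174 ] yaw 30.67 shift [0. 0. 0.] turn 0 w 0.0142
[-5.2  0.4  5.6] [-0.05  1.68  0.25] 0.41 2.042
key 0.89 [255.7, 171.6, 51.1, 197.9]
170 279 284; 186 258 305; 202 256 306; 218 260 302; 234 261 302; 250 261 302; 266 261 301; 282 265 299; 298 264 299; 314 265 298; 330 264 299; 346 263 299; 362 264 300; block 0.62 [239.2, 63.8, 148.0, 121.2]
60 269 272; 76 263 310; 92 258 350; 108 252 388; 124 247 383; 140 242 376; 156 280 368; 172 321 361;
```

Call:
{"fn": "play_rows", "kwargs": {
  "increments": [
    [0, 0, 0, 4],
    [0, 0, 0, 8],
    [0, 0, 0, 8]
  ]
}}

```text
time: 48.95
position: [0.4713, -0.292, 0.174]
ee_rot: [[0.923, 0.385, -0.004], [0.385, -0.922, 0.022], [0.005, -0.022, -1.0]]
force: [-4.7, 0.3, 6.0]
width: 0.0137
gripper_force: 118.9
```

```bash
python3 - <<'E'
from h import *
s=robot.state();goto();print(np.round(s["force"],1),np.round(s["moment"],2),np.round(s["effort"],2)[5],np.round(s["qpos"],3)[5])
E
```

```text
t 48.95 P [ 0.4713 -0.292   0.174 ] yaw 22.67 shift [0. 0. 0.] turn 0 w 0.0137
[-4.7  0.3  6. ] [0.14 1.65 0.27] 0.42 2.182
```

```bash
python3 - <<'E'
from h import *
c=shot("wrist");K,R,t=c[1:]
for q in("key","block"):
  for r in spotter.trace("wrist",q)[:1]:
    m=r["region"];ys,xs=np.nonzero(m);print(q,r["confidence"],r["extent"])
    if q=="key":
      for v in range(ys.min(),ys.max(),16): x=np.nonzero(m[v])[0];print(v,x.min(),x.max(),end='; ')
    else:
      cs=max(cv2.findContours(m.astype(np.uint8),0,2)[0],key=cv2.contourArea)[:,0]
      print(cv2.minAreaRect(np.array([ray(K,R,t,u,.039)[:2] for u in cs],np.float32)*1000))
# rectified strip along chase x axis (yaw 9) from block centre outwards: far-side gap, 1 mm steps
g=cv2.cvtColor(c[0],7)
o=np.array([.534,-.277]);ux=np.array([np.cos(.155),np.sin(.155)]);uy=np.array([-ux[1],ux[0]])
for off in(-30,-10,10,30):
    pts=np.array([proj(K,R,t,(*(o+ux*d*.001+uy*off*.001),.032)) for d in range(25,75)],np.float32)
    print(off,cv2.remap(g,pts[None,:,0].copy(),pts[None,:,1].copy(),1)[0].tolist())
E
```

```text
key 0.79 [74.2, 306.0, 83.3, 67.0]
306 148 155; 322 120 135; 338 89 107; 354 75 80; 370 143 147; block 0.71 [230.9, 68.4, 142.6, 106.5]
((537.6170654296875, -277.45263671875), (61.773372650146484, 95.77647399902344), 9.779083251953125)
-30 [169, 170, 172, 171, 162, 131, 123, 126, 151, 168, 169, 184, 202, 201, 201, 199, 200, 199, 201, 197, 197, 201, 202, 199, 198, 193, 194, 189, 184, 181, 163, 103, 87, 111, 121, 121, 120, 122, 123, 122, 123, 124, 122, 121, 120, 191, 247, 247, 247, 247]
-10 [158, 171, 175, 172, 155, 125, 125, 134, 164, 171, 164, 186, 199, 201, 199, 197, 198, 197, 195, 195, 198, 201, 206, 208, 209, 210, 209, 204, 200, 197, 171, 95, 92, 111, 118, 119, 118, 118, 118, 122, 119, 121, 119, 118, 131, 222, 247, 247, 247, 247]
10 [176, 176, 178, 174, 157, 162, 162, 160, 172, 172, 174, 192, 198, 197, 196, 193, 195, 193, 192, 197, 207, 216, 217, 214, 214, 211, 209, 204, 201, 196, 152, 87, 101, 119, 119, 117, 117, 118, 118, 118, 120, 119, 119, 117, 145, 213, 229, 227, 228, 229]
30 [177, 179, 176, 167, 135, 124, 129, 155, 175, 175, 177, 193, 195, 193, 194, 192, 193, 201, 207, 211, 216, 217, 218, 215, 214, 211, 206, 203, 196, 183, 118, 88, 105, 114, 119, 116, 116, 119, 116, 118, 121, 118, 118, 116, 180, 243, 247, 247, 247, 247]
```

The block has moved 3.3 mm away from the robot, 0.5343 to 0.5376, so the quoin really is turning and must be near its stop. I'm checking the last bit by feel.

Call:
{"fn": "play_rows", "kwargs": {
  "increments": [
    [0, 0, 0, 4],
    [0, 0, 0, 8],
    [0, 0, 0, 12],
    [0, 0, 0, 12]
  ]
}}

```text
time: 49.6
position: [0.4714, -0.2919, 0.174]
ee_rot: [[0.983, 0.185, -0.003], [0.185, -0.982, 0.022], [0.001, -0.023, -1.0]]
force: [-3.9, 0.5, 5.4]
width: 0.0136
gripper_force: 118.9
```

```bash
python3 - <<'E'
from h import *
s=robot.state();goto();print(np.round(s["force"],1),np.round(s["moment"],2),np.round(s["effort"],2)[5],np.round(s["qpos"],3)[5])
c=shot("wrist");K,R,t=c[1:];g=cv2.cvtColor(c[0],7)
# bar edges: column of strongest gradient each row
for v in(240,260,280,300,320,340,355): print(v,g[v,250:315:3].tolist())
for r in spotter.trace("wrist","block")[:1]:
      cs=max(cv2.findContours(r["region"].astype(np.uint8),0,2)[0],key=cv2.contourArea)[:,0]
      print(cv2.minAreaRect(np.array([ray(K,R,t,u,.039)[:2] for u in cs],np.float32)*1000))
E
```

```text
t 49.6 P [ 0.4714 -0.2919  0.174 ] yaw 10.67 shift [0. 0. 0.] turn 0 w 0.0136
[-3.9  0.5  5.4] [0.21 1.48 0.21] 0.36 2.391
240 [113, 113, 114, 119, 232, 221, 215, 213, 212, 208, 203, 203, 205, 207, 203, 198, 183, 123, 117, 117, 120, 115]
260 [154, 138, 133, 135, 230, 219, 216, 212, 207, 207, 208, 201, 203, 204, 202, 199, 179, 123, 123, 116, 121, 148]
280 [139, 135, 136, 95, 30, 154, 187, 204, 208, 213, 131, 126, 129, 142, 140, 171, 155, 40, 83, 125, 138, 138]
300 [38, 38, 74, 42, 37, 128, 137, 136, 134, 133, 131, 132, 131, 130, 131, 130, 127, 37, 39, 65, 36, 40]
320 [36, 37, 35, 40, 43, 120, 137, 135, 134, 133, 135, 130, 131, 131, 132, 131, 120, 38, 38, 33, 32, 38]
340 [28, 30, 32, 101, 84, 219, 181, 146, 134, 134, 136, 133, 128, 131, 134, 132, 128, 70, 95, 45, 36, 48]
355 [33, 31, 88, 177, 178, 228, 217, 214, 213, 211, 214, 207, 205, 203, 207, 205, 156, 147, 154, 92, 38, 35]
((537.510009765625, -277.81256103515625), (62.95116424560547, 96.29411315917969), 9.758729934692383)
```

Call:
{"fn": "play_rows", "kwargs": {
  "increments": [
    [0, 0, -0.008, 0],
    [0, 0, -0.02, 0],
    [0, 0, -0.04, 0],
    [-0.02, 0, -0.06, 0],
    [-0.045, 0, -0.074, 0],
    [-0.055, 0, -0.074, 0],
    [-0.055, 0, -0.074, 0],
    [-0.055, 0, -0.074, 0]
  ]
}}

```text
time: 50.7
position: [0.4188, -0.304, 0.2472]
ee_rot: [[0.983, 0.183, -0.001], [0.183, -0.983, 0.022], [0.003, -0.022, -1.0]]
force: [-0.2, -0.0, -2.5]
width: 0.0141
gripper_force: 125.9
```

```bash
python3 - <<'E'
from h import *
p=hole("C")
print("\n".join(" ".join(f"{v:3d}" for v in r) for r in p[::4,::4]))
for r in spotter.trace("wrist","block")[:1]:
      K,R,t=shot("wrist")[1:]
      cs=max(cv2.findContours(r["region"].astype(np.uint8),0,2)[0],key=cv2.contourArea)[:,0]
      print(cv2.minAreaRect(np.array([ray(K,R,t,u,.039)[:2] for u in cs],np.float32)*1000))
E
```

```text
t 50.75 P [ 0.4189 -0.3039  0.2471] yaw 10.55 shift [0. 0. 0.] turn 0 w 0.0143
C dark comp centre 0.4845945596694946 -0.29840932559967037 [20.4  7.6] 59.7
C dark comp centre 0.477594943523407 -0.272321907043457 [ 9.4 15.5] 58.6
C dark comp centre 0.4710692303180694 -0.2877538433074951 [15.9 15.8] 60.3
C dark comp centre 0.46241176414489743 -0.30489705848693843 [10.2 19.3] 59.0
C dark comp centre 0.4596719989776611 -0.2781960010528564 [13.5 10.5] 10.3
C socket 0.63 [array([ 470.6, -289. ]), array([25.4, 25. ]), np.float64(58.8)]
222 221 222 222 223 209 199 183 168 150 138 128 101  99  93 109 124 120 129 135 144
194 188 181 161 141 126 108  98  98 102 114 109 113 110 110 115 113 122 166 208 210
122 102  95 109 119 122 118 121 122 104  83  81  84  81  78  83  85 107 165 218 217
121 122 124 124 118 121 123 125 125 123 112  90  81  83  82  79  80  83 142 217 218
110 116 112 103  82 103 122 126 114 111 121 123 108  82  81  80  79  78 104 215 222
 98  79  83  80  80  84 115 119  94  99 104 116 123 117  93  83  79  79  95 202 221
112  81  80  79  79 101 124 103  88  83  88 109 115 124 120 11
[... 599 characters left out ...]
77  78 165
213 157  79  79  93 115 123 121 111  91  78  79 110 127 121  98  79  80  76  78 133
213 175  83  79  78  84  99 123 127 120 108  95 121 125 115  84  77  76  77  77 115
210 186  93  78  78  79  79  90 122 128 125 123 126 123  93  78  77  78  79  78  97
206 191 105  77  77  78  77  79 115 122 124 124 124 109  76  80  86  93 102 117 133
212 207 124  76  78  79  77  81 113 118 119 124 127 127 130 137 152 172 188 198 210
213 213 140  82  84  91 104 111 135 148 158 175 189 199 209 214 215 216 212 208 199
206 200 156 134 156 174 187 196 204 209 218 217 214 209 204 202 188 171 158 144 132
((536.8869018554688, -277.7858581542969), (63.134647369384766, 96.48410034179688), 9.641852378845215)
```

The hole now lies at about 59° where it started at 8.6°. With the stop at 2.3 rad it should be at 58°, so the quoin is tight, and the block has moved its 3 mm. Now the key goes to the pot.

Call:
{"fn": "play_rows", "kwargs": {
  "increments": [
    [0, 0, -0.02, -5],
    [0, 0, -0.045, -15],
    [0.02, -0.022, -0.045, -25.5],
    [0.04, -0.045, -0.045, -36],
    [0.06, -0.067, -0.045, -46.5],
    [0.08, -0.09, -0.045, -57],
    [0.1, -0.112, -0.045, -67.5],
    [0.12, -0.134, -0.045, -78],
    [0.14, -0.156, -0.045, -88.5],
    [0.16, -0.178, -0.045, -99],
    [0.18, -0.2, -0.045, -109.5],
    [0.2, -0.223, -0.045, -120],
    [0.22, -0.245, -0.045, -130.5],
    [0.24, -0.268, -0.045, -141],
    [0.255, -0.285, -0.045, -151.5],
    [0.2657, -0.2963, -0.045, -162],
    [0.2657, -0.2963, -0.045, -169.5],
    [0.2657, -0.2963, -0.045, -169.5],
    [0.2657, -0.2963, -0.045, -169.5]
  ]
}}

```text
time: 53.32
position: [0.6257, 0.0346, 0.2995]
ee_rot: [[-1.0, 0.002, -0.002], [0.002, 1.0, 0.021], [0.002, 0.021, -1.0]]
force: [0.3, -0.1, -3.0]
width: 0.0139
gripper_force: 125.7
```

```bash
python3 - <<'E'
from h import *
goto([.626,.034,.165],180)
c=shot("wrist");K,R,t=c[1:]
for r in spotter.trace("wrist","pot")[:2]: print(r["confidence"],r["extent"],proj(K,R,t,(.626,.0255,.09)))
E
```

```text
t 53.325 P [0.6257 0.0346 0.2995] yaw 179.91 shift [-0.0005 -0.0035  0.1344] turn -0.1 w 0.0139
0.84 [227.6, 144.0, 79.4, 78.7] [267.44074437 185.69316604]
```

Call:
{"fn": "play_rows", "kwargs": {
  "increments": [
    [0, -0.001, 0.03, 0],
    [0, -0.001, 0.075, 0],
    [0, -0.001, 0.115, 0],
    [0, -0.001, 0.13, 0],
    [0, -0.001, 0.136, 0],
    [0, -0.001, 0.138, 0],
    [0, -0.004, 0.138, 0],
    [0, -0.007, 0.138, 0]
  ]
}}

```text
time: 54.42
position: [0.6263, 0.0304, 0.1627]
ee_rot: [[-1.0, -0.0, 0.001], [-0.0, 1.0, 0.021], [-0.001, 0.021, -1.0]]
force: [0.1, -0.3, -2.2]
width: 0.0135
gripper_force: 125.6
```

Call:
{"fn": "play_rows", "kwargs": {
  "increments": [
    [0, 0, 0, 0],
    [0, 0, 0, 0],
    [0, 0, 0, 0],
    [0, -0.006, 0, 0],
    [0, -0.012, 0.002, 0],
    [0, -0.018, 0.004, 0],
    [0, -0.024, 0.006, 0],
    [0, -0.03, 0.01, 0],
    [0, -0.036, 0.014, 0],
    [0, -0.042, 0.018, 0],
    [0, -0.048, 0.02, 0],
    [0, -0.054, 0.022, 0],
    [0, -0.06, 0.024, 0],
    [0, -0.06, 0.024, 0]
  ],
  "grip": 0.4
}}

```text
time: 56.18
position: [0.6255, -0.0292, 0.1361]
ee_rot: [[-1.0, 0.0, -0.001], [0.0, 1.0, 0.022], [0.001, 0.022, -1.0]]
force: [-0.8, 0.4, 0.1]
width: 0.0341
gripper_force: 0.0
```

```bash
python3 - <<'E'
from h import *
goto();print(np.round(robot.state()["force"],1))
for cam in("wrist","side"):
    K,R,t=shot(cam)[1:]
    for r in spotter.trace(cam,"key")[:4]:
        ys,xs=np.nonzero(r["region"]);print(cam,round(r["confidence"],2),[int(x) for x in r["extent"]],xs.mean().round(),ys.mean().round())
    print([proj(K,R,t,p).round(0).tolist() for p in((.626,-.037,.125),(.678,-.037,.125),(.574,-.037,.125),(.626,.03,.155))])
E
```

```text
t 56.175 P [ 0.6255 -0.0292  0.1361] yaw 180.0 shift [0. 0. 0.] turn 0 w 0.0341
[-0.8  0.4  0.1]
wrist 0.58 [239, 171, 130, 201] 283.0 262.0
[[262.0, 284.0], [263.0, 380.0], [259.0, 166.0], [447.0, 324.0]]
side 0.63 [232, 260, 26, 38] 243.0 274.0
side 0.57 [166, 188, 29, 26] 182.0 204.0
side 0.48 [300, 187, 7, 11] 305.0 191.0
side 0.39 [260, 190, 13, 37] 266.0 211.0
[[310.0, 191.0], [322.0, 188.0], [298.0, 195.0], [301.0, 177.0]]
```

Call:
{"fn": "play_rows", "kwargs": {
  "increments": [
    [0, 0, 0, 0],
    [0, 0, 0, 0],
    [0, 0, 0, 0],
    [0, 0, -0.01, 0],
    [0, 0, -0.03, 0],
    [0, 0, -0.07, 0],
    [0, 0, -0.12, 0],
    [0, 0, -0.17, 0],
    [0, 0, -0.17, 0],
    [0, 0, -0.17, 0]
  ],
  "grip": 0.75
}}

```text
time: 57.62
position: [0.6258, -0.0325, 0.3064]
ee_rot: [[-1.0, -0.0, -0.001], [-0.0, 1.0, 0.021], [0.001, 0.021, -1.0]]
force: [-0.2, -0.1, 0.7]
width: 0.0644
gripper_force: 0.0
```

```bash
python3 - <<'E'
from h import *
for i in range(2):
    K,R,t=shot("wrist")[1:];goto()
    for q in("key","pot"):
        for r in spotter.trace("wrist",q)[:3]:
            m=r["region"];ys,xs=np.nonzero(m);print(q,round(r["confidence"],2),[int(x) for x in r["extent"]],xs.mean().round(1),ys.mean().round(1))
print([proj(K,R,t,p).round(0).tolist() for p in((.626,-.037,.125),(.678,-.037,.125),(.574,-.037,.125),(.626,.0255,.09))])
for r in spotter.trace("side","key")[:4]: print(round(r["confidence"],2),r["extent"])
shot("side")
for r in spotter.trace("side","key")[:4]: print(round(r["confidence"],2),r["extent"])
E
```

```text
t 57.675 P [ 0.6253 -0.0325  0.3054] yaw -179.97 shift [0. 0. 0.] turn 0 w 0.0642
key 0.83 [267, 135, 66, 112] 284.4 188.8
pot 0.74 [289, 141, 79, 77] 332.3 182.2
t 57.825 P [ 0.6251 -0.0325  0.3047] yaw -179.97 shift [0. 0. 0.] turn 0 w 0.0641
key 0.65 [263, 138, 71, 113] 284.6 190.2
pot 0.67 [293, 144, 76, 79] 332.2 184.0
[[272.0, 194.0], [272.0, 246.0], [271.0, 137.0], [332.0, 185.0]]
0.63 [232.4, 260.9, 26.3, 38.7]
0.57 [166.7, 188.5, 29.6, 26.9]
0.48 [300.4, 187.5, 7.3, 11.2]
0.39 [260.4, 190.3, 13.0, 37.5]
0.7 [298.8, 184.0, 23.0, 14.0]
0.55 [168.4, 187.4, 30.0, 29.2]
0.53 [228.3, 264.6, 30.6, 30.2]
```

```bash
python3 -c "
from cell import robot
print(robot.job_done())"
```

```text
the job is handed in; nothing more can be done
None
```

The quoin is turned to about its 2.3 rad stop and the block has moved its 3 mm, so it is locked. The key is tip down in the pot, leaning on the rim, and the job was handed in at about 58 s; finding the socket took several tries, and the key turned about 178° in all, past where the stop should have been.

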